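# Load the sample changer, index it and lock it with the pin spanner

## Task

Get the sample changer ready for a count: stand every white-capped sample jar that waits on the desk between the carousel and the stapler upright in its own pocket of the round carousel, and turn the carousel until its red mark stands right at the yellow pointer. Then fit both pins of the pin spanner into the two holes of the brass lock ring in the middle, turn the ring clockwise to its stop with the spanner, and put the spanner back upright in its rest, with the jars still in their pockets and the mark still at the pointer. Leave the soil beaker, the stapler and the yellow survey meter where they are.

Things in the scene. Friction and masses are not known exactly. Their poses are not given: they have to be found in the camera images.
- changer: fixed round grey plinth of the sample changer, 236 mm across, 26 mm tall; origin on the desk on the common vertical axis of carousel and lock ring, z up; the pointer is on its -x side. A fixed steel hub, 23 mm across, its top 58 mm above the desk, shows in the ring's bore, with a short white line towards the pointer.
- carousel (a joint): angle of the carousel (rad), anticlockwise from above; the mark is at the pointer at 0 and any multiple of 2 pi; no stops. Aluminium disc 270 mm across, 12 mm thick, flat top 42 mm above the desk; runs freely (0.02 N m), also when the lock ring is tight; a fingertip pressed lightly on the flat top between the pockets and moved in an arc takes it along.
- mark (a point): outer end of the red mark, a stripe 7 mm wide on the carousel's top from 101 to 133 mm off the axis, midway between two pockets, and down its edge; this point is on the rim, 135 mm from the axis, 42 mm above the desk
- pointer (a point): the place on the rim circle (135 mm from the axis, 42 mm high) at which the fixed yellow pointer aims. The pointer is a small yellow pointed piece on a grey post 45 mm tall, just outside the rim, 138 to 160 mm from the axis.
- pocket_0 (a point): centre of the floor of a carousel pocket, 42 mm above the desk, turning with the carousel; flat black floor 58 mm across in a white rim 12 mm high, 66 mm outside; the four lie 88 mm from the axis, 90 deg apart
- pocket_1 (a point): centre of the floor of a carousel pocket, 42 mm above the desk, turning with the carousel; flat black floor 58 mm across in a white rim 12 mm high, 66 mm outside; the four lie 88 mm from the axis, 90 deg apart
- pocket_2 (a point): centre of the floor of a carousel pocket, 42 mm above the desk, turning with the carousel; flat black floor 58 mm across in a white rim 12 mm high, 66 mm outside; the four lie 88 mm from the axis, 90 deg apart
- pocket_3 (a point): centre of the floor of a carousel pocket, 42 mm above the desk, turning with the carousel; flat black floor 58 mm across in a white rim 12 mm high, 66 mm outside; the four lie 88 mm from the axis, 90 deg apart
- lock_ring (a joint): angle of the brass lock ring (rad), clockwise from above; stops at 0 and 1.05 (tight), starts at 0 to 0.25; stiff (0.15 N m), stays where left, turns apart from the carousel about the same axis. Ring 88 mm across, bore 28 mm, over the middle of the carousel, flat top 60.5 mm above the desk. Its white line meets the hub's white line when tight.
- ring_hole_0 (a point): centre of the mouth of one pin hole in the top of the lock ring; round, 13 mm in diameter, 14 mm deep, 28 mm from the axis; z up
- ring_hole_1 (a point): centre of the mouth of the other pin hole, opposite the first, 56 mm from it; z up
- spanner: pin spanner, 220 g: level steel bar 80 x 26 x 12 mm along x; upright blue handle on its middle, 50 mm (x) by 22 mm (y), from 12 to 90 mm height, gripped across the 22 mm; two pins 8 mm across, 12 mm long, down from the bar at x = -28 and 28 mm, fitting the holes either way round; the bar then rests on the ring. Origin: centre of the bar's underside, z up.
- pin_0 (a point): tip of the pin at x = -28 mm of the spanner
- pin_1 (a point): tip of the pin at x = +28 mm of the spanner
- spanner_rest: fixed grey rest: saddle block 40 mm (x) by 70 mm (y), top 24 mm above the desk, with two lips 6 mm high along x that leave a channel 35 mm wide for the bar. Origin on the desk under its middle. The spanner stands on it upright, bar along x, its origin 24 mm above this one, the pins hanging free past the block on either side.
- jar_0: sample jar, ribbed white screw cap, yellow or black body, upright on the desk or absent (no pose); about 75 g, 53 mm across, 55 mm tall: body 48 mm across up to 42 mm height, cap 52 mm across from 42 to 55 mm, gripped across the cap. Origin at the centre of its underside, z up. It may get knocked a few cm aside.
- jar_1: sample jar, ribbed white screw cap, yellow or black body, upright on the desk or absent (no pose); about 75 g, 53 mm across, 55 mm tall: body 48 mm across up to 42 mm height, cap 52 mm across from 42 to 55 mm, gripped across the cap. Origin at the centre of its underside, z up. It may get knocked a few cm aside.
- jar_2: sample jar, ribbed white screw cap, yellow or black body, upright on the desk or absent (no pose); about 75 g, 53 mm across, 55 mm tall: body 48 mm across up to 42 mm height, cap 52 mm across from 42 to 55 mm, gripped across the cap. Origin at the centre of its underside, z up. It may get knocked a few cm aside.
- jar_3: sample jar, ribbed white screw cap, yellow or black body, upright on the desk or absent (no pose); about 75 g, 53 mm across, 55 mm tall: body 48 mm across up to 42 mm height, cap 52 mm across from 42 to 55 mm, gripped across the cap. Origin at the centre of its underside, z up. It may get knocked a few cm aside.
- soil_beaker: bystander: filled beaker with clear lid and yellow label, 118 mm in diameter, 100 mm tall; origin at the centre of its underside
- stapler_b: bystander: black desk stapler, 34 x 136 x 52 mm; origin at the centre of its underside
- meter: bystander: yellow hand survey meter near the front edge of the desk, 163 x 66 x 67 mm, long side along its x; origin at the centre of its underside
Mind the look-alikes: they are no part of the job. What is shaped like the jar_1 but pink is not meant.

How it is judged:
On the way, in this order (a step that is already met when the one before it is completed fails the run):
1. every jar stands in a pocket and the red mark is at the pointer (in any order) ((horizontal distance between jar_0 and pocket_0 below 0.0105 m or horizontal distance between jar_0 and pocket_1 below 0.0105 m or horizontal distance between jar_0 and pocket_2 below 0.0105 m or horizontal distance between jar_0 and pocket_3 below 0.0105 m) and height (world z) of jar_0 between 0.036 and 0.048 m and angle between each of jar_0, jar_1, jar_2, jar_3's own z axis and vertical below 0.12 rad and (horizontal distance between jar_1 and pocket_0 below 0.0105 m or horizontal distance between jar_1 and pocket_1 below 0.0105 m or horizontal distance between jar_1 and pocket_2 below 0.0105 m or horizontal distance between jar_1 and pocket_3 below 0.0105 m) and height (world z) of jar_1 between 0.036 and 0.048 m and (horizontal distance between jar_2 and pocket_0 below 0.0105 m or horizontal distance between jar_2 and pocket_1 below 0.0105 m or horizontal distance between jar_2 and pocket_2 below 0.0105 m or horizontal distance between jar_2 and pocket_3 below 0.0105 m) and height (world z) of jar_2 between 0.036 and 0.048 m and (horizontal distance between jar_3 and pocket_0 below 0.0105 m or horizontal distance between jar_3 and pocket_1 below 0.0105 m or horizontal distance between jar_3 and pocket_2 below 0.0105 m or horizontal distance between jar_3 and pocket_3 below 0.0105 m) and height (world z) of jar_3 between 0.036 and 0.048 m and horizontal distance between mark and pointer below 0.009 m), for 0.2 s.
2. both pins of the spanner are in the ring's holes, the ring not yet tight (((horizontal distance between pin_0 and ring_hole_0 below 0.006 m and z of pin_0 in the frame of ring_hole_0 below -0.006 m and horizontal distance between pin_1 and ring_hole_1 below 0.006 m and z of pin_1 in the frame of ring_hole_1 below -0.006 m) or (horizontal distance between pin_0 and ring_hole_1 below 0.006 m and z of pin_0 in the frame of ring_hole_1 below -0.006 m and horizontal distance between pin_1 and ring_hole_0 below 0.006 m and z of pin_1 in the frame of ring_hole_0 below -0.006 m)) and value of joint lock_ring below 0.6 rad), for 0.2 s.
3. the ring is turned clockwise to its stop with both pins in the holes (((horizontal distance between pin_0 and ring_hole_0 below 0.006 m and z of pin_0 in the frame of ring_hole_0 below -0.006 m and horizontal distance between pin_1 and ring_hole_1 below 0.006 m and z of pin_1 in the frame of ring_hole_1 below -0.006 m) or (horizontal distance between pin_0 and ring_hole_1 below 0.006 m and z of pin_0 in the frame of ring_hole_1 below -0.006 m and horizontal distance between pin_1 and ring_hole_0 below 0.006 m and z of pin_1 in the frame of ring_hole_0 below -0.006 m)) and value of joint lock_ring above 0.97 rad), for 0.2 s.
At the end, for the whole second after the job is handed in: each jar upright (7 deg) in a pocket, within 10.5 mm of its centre; mark within 9 mm of the pointer, carousel at rest; lock ring within 0.08 rad of its tight stop; spanner upright on its rest, within 12 mm of the middle; all at rest (all of step 1 and linear speed of each of jar_0, jar_1, jar_2, jar_3, spanner below 0.02 m/s and velocity of joint carousel between -0.05 and 0.05 rad/s and value of joint lock_ring above 0.97 rad and horizontal distance between spanner and spanner_rest below 0.012 m and height (world z) of spanner between 0.019 and 0.03 m and angle between spanner's own z axis and vertical below 0.12 rad); the robot touches nothing.
It fails at once if soil beaker shoved more than 40 mm (distance of soil_beaker from where it was at the start of the episode above 0.04 m).
It fails at once if stapler shoved more than 40 mm (distance of stapler_b from where it was at the start of the episode above 0.04 m).
It fails at once if survey meter shoved more than 40 mm (distance of meter from where it was at the start of the episode above 0.04 m).
Of jar_0, jar_1, jar_2, jar_3 only 2 to 4 are there at a start; the rules pass over those that are not, and their reading is None.
At some moment in a run one of jar_0, jar_1, jar_2, jar_3 may be knocked a few centimetres aside while the robot is not near it.
It also fails if it takes over 210 s, if anything falls off the work surface, if the arm or the gripper's body presses on something with over 40 N, if the wrist force passes 120 N, or if a joint passes its speed limit or range.

## Robot

A 6-joint arm with a two-finger parallel gripper is mounted at the origin on a cart in front of the work surface, level with it; the furniture and walls round the work are solid. World frame = base frame: x ahead of the robot, y to its left, z up, the work surface at z = 0. Lengths are in m, angles in rad, forces in N, time in s.
With the tool pointing down it reaches from about 0.35 to 0.85 m from the base axis. Payload 8.1 kg.
Tool frame: the origin (TCP) lies at the very end of the fingers, on their centre line; the grasp point (between the pads) lies 19 mm behind it (robot.pinch_z is the z of the grasp point in the tool frame, in m); z points along the fingers, y is the direction in which the jaws open and shut (so a half turn about z gives the same grasp; the last joint's range is limited). The gripper opens to 93 mm and grips with 3 to 60 N. Pads are 15 mm wide; open, the fingers measure 128 mm over their backs; the gripper's body (75 mm by 188 mm) begins 65 mm behind the grasp point.
Start: joints at [-1.413, 0.13, 1.488, -0, 1.523, -0.085], TCP at [0.144, -0.582, 0.219] pointing down, gripper open.
Joint ranges: [-2.96, 2.96], [-0.89, 2.26], [0.02, 2.5], [-1.34, 4.48], [0, 2.73], [-2.66, 2.66]. Speed limits (rad/s): [2.39, 2.39, 2.79, 3.14, 3.14, 3.14].

## Interface

Orientations are given as a rotation vector (axis times angle).
In Python, from plant import robot gives the robot as it stands.
- The arm moves only by the tool drive_tool, never from a script. Its argument "steps" is a list of rows, each an object of numbers: "jaw": the opening, from 0 (shut) to 1 (fully open); "tx", "ty", "tz": the shift along the tool's x, y, z scaled (see below); "turn": the turn about the tool's z scaled (see below). A call has 1 to 12 rows; each row is the pose to reach, as a shift and turn from the pose commanded when the call began, along the tool's axes at that moment, turning the shorter way round; what a row does not reach only later rows make up. The controller multiplies each number of a shift by 0.3 m and each number of a turn by 180 degrees. A row lasts 1/10 s, in which the tool goes at most 50 mm and 8.59 degrees, less where a joint would pass 70% of its speed; a pose out of reach is approached as far as the arm can. A call with a number of a shift or a turn outside -1 to 1 is refused whole. A call with a gripper value outside its range is refused whole. The fingers move at their own pace and stop on an object; "force" is the grip in N (left out, the last holds). Time passes only in rows, so rows that repeat a pose let the fingers close. It gives the time, the measured TCP pose, the force and the opening at its end, in the units of the state.
- robot.read_state(): the state, without advancing time (a new reading comes with each control period).
- robot.read_camera(name): name is "scene" or "top" or "wrist"; returns (picture, depth): 384x512x3 uint8, blue, green, red; 384x512 float32, m along the optical axis (not along the pixel's ray), 0 where there is no reading.
- robot.get_calibration(name): a dict with "fx", "fy", "cx", "cy" (pixels), "eye" and "attitude" of the camera in the world. Camera axes: x right, y down, z forward; pixel columns grow to the right and rows downward; lengths in m; the calibration is good to about 2 mm. A picture is of the moment at which its call begins: read the wrist's pose just before it. get_calibration takes no time and is no camera call; for the wrist camera it gives the pose at the moment of the call.
- robot.close_job(): hands the job in, once; it reports no verdict.
The state is a dict: "t": time; "q": joint angles; "dq": joint speeds; "joint_torque": joint torques, N m; "tool_pos": TCP position; "orientation": TCP orientation; "force": force on the tool from outside, world axes, zero at the start; "wrist_torque": the same for the moment, N m; "opening": finger opening in m.
Only numpy, scipy, OpenCV 4.12 (cv2) and the standard library are available. Lean on these libraries where they do the work, as an engineer would, in place of code of your own. Each camera call takes 0.05 s, during which the arm holds its last target.

## Working session

There is one attempt and no reset: what is moved stays moved. The work goes in short steps, Python scripts to look and compute and a tool call to move; the robot and the scene stay as the last step left them, time stands still between calls to the robot, and variables do not carry over. Pictures are saved under pics/ and viewed, and the job is handed in when it is done.

Besides the shell and the picture viewer there is one more tool, called by a JSON object that holds its "fn" and its "kwargs". drive_tool: Moves the arm, as the interface text tells. Its arguments: {"type":"object","properties":{"steps":{"type":"array"},"force":{"type":"number"}},"required":["steps"]}

```bash
mkdir -p pics; ls
python3 - <<'E'
from plant import robot
import cv2,numpy as np
s=robot.read_state(); print(s)
for n in ("scene","top","wrist"):
    c=robot.get_calibration(n); print(n,c)
    p,d=robot.read_camera(n); cv2.imwrite(f"pics/{n}0.png",p); np.save(f"pics/{n}0.npy",d)
E
```

```text
pics
{'t': 0.0, 'q': array([-1.41341861e+00,  1.31131835e-01,  1.48925855e+00, -1.06624186e-05,
        1.52300376e+00, -8.54071577e-02]), 'dq': array([ 3.98477428e-04, -3.70218294e-04, -8.00588165e-04, -5.20307995e-05,
       -4.57750389e-04, -6.46188429e-05]), 'joint_torque': array([-1.02495915e-05, -5.59848368e+01, -4.91756737e+01,  7.66647840e-02,
        3.55540076e-02, -1.54631721e-04]), 'tool_pos': array([ 0.14416929, -0.58184314,  0.21761636]), 'orientation': array([-3.11668682e+00, -3.80212483e-01,  1.18457955e-04]), 'force': array([-0.72879325,  0.49376559, -0.44578145]), 'wrist_torque': array([0.02297627, 0.0221589 , 0.00657741]), 'opening': 0.09325939455675664}
scene {'fx': 417.04691642598357, 'fy': 417.04691642598357, 'cx': 254.9261106684101, 'cy': 192.66684190904647, 'eye': array([-0.33041896,  0.89055649,  1.27483998]), 'attitude': array([-1.0590865 ,  2.45488475, -0.98709666])}
top {'fx': 406.5962806957373, 'fy': 406.5962806957373, 'cx': 257.0987142991585, 'cy': 195.5393345919477, 'eye': array([0.32689462, 0.11061771, 1.31807385]), 'attitude': array([-2.17288158,  2.13435039, -0.13158361])}
wrist {'fx': 302.31985766846316, 'fy': 302.31985766846316, 'cx': 252.80204507123128, 'cy': 193.66005841135427, 'eye': array([ 0.21523152, -0.56455755,  0.38308792]), 'attitude': array([ 2.30473781, -1.80420775, -0.23800356])}
```

View pics/top0.png

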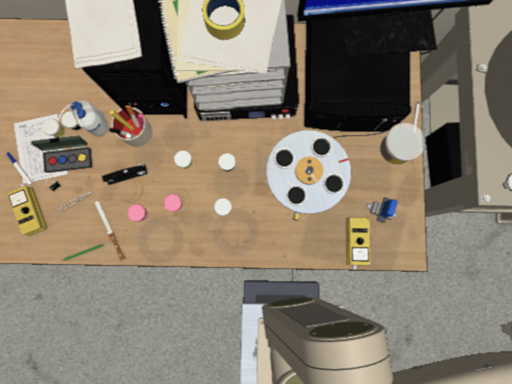

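View pics/scene0.png

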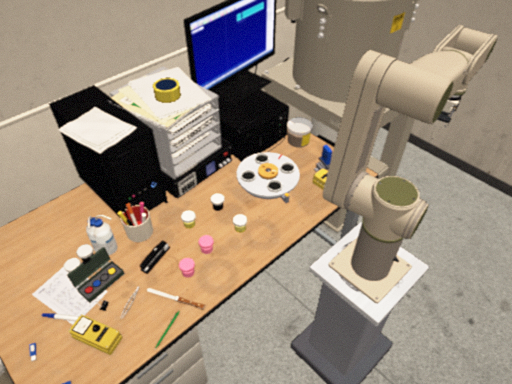

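View pics/wrist0.png

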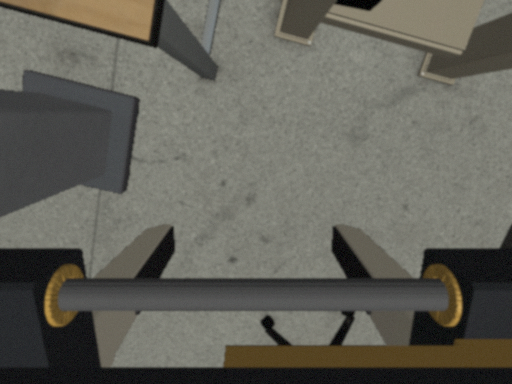

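The top picture shows the carousel at (308,171), with its mark at (343,160) and the pointer at (296,217). There are three white caps at (182,159), (227,161) and (222,206), and two pink look-alikes at (137,213) and (173,203). The stapler is at (125,174) and the spanner at (388,208). The two pale jars at the far left, at (53,127) and (70,120), lie beyond the stapler. Next I'll look closer.

```bash
cat > h.py <<'E'
import numpy as np, cv2
from scipy.spatial.transform import Rotation as R
def world(c,d,u,v,z=None):
    u=np.asarray(u,float);v=np.asarray(v,float)
    ray=np.stack([(u-c['cx'])/c['fx'],(v-c['cy'])/c['fy'],np.ones_like(u)],-1)
    M=R.from_rotvec(c['attitude']).as_matrix()
    rw=ray@M.T
    if z is not None: k=(z-c['eye'][2])/rw[...,2]
    else: k=d[v.astype(int),u.astype(int)]
    return c['eye']+rw*np.asarray(k)[...,None]
def proj(c,P):
    M=R.from_rotvec(c['attitude']).as_matrix()
    p=(np.asarray(P)-c['eye'])@M
    return np.stack([p[...,0]/p[...,2]*c['fx']+c['cx'],p[...,1]/p[...,2]*c['fy']+c['cy']],-1)
def cloud(c,d):
    v,u=np.mgrid[0:d.shape[0],0:d.shape[1]]
    return world(c,d,u,v)
E
python3 - <<'E'
from plant import robot
from h import *
c=robot.get_calibration('top'); d=np.load('pics/top0.npy'); p=cv2.imread('pics/top0.png')
W=cloud(c,d); b,g,r=[p[...,i].astype(int) for i in range(3)]
mn=p.min(2).astype(int);mx=p.max(2).astype(int)
desk=(d>0)
def comps(m,name,lo=8):
    n,l,s,ce=cv2.connectedComponentsWithStats(m.astype(np.uint8))
    for i in range(1,n):
        if s[i,4]>=lo:
            q=W[l==i]; print(name,ce[i].round(1),s[i,4],np.median(q,0).round(4),q[:,2].min().round(3),q[:,2].max().round(3), (q[:,:2].max(0)-q[:,:2].min(0)).round(3))
H=W[...,2]
reg=np.zeros(H.shape,bool); reg[90:272,90:425]=1
comps(reg&(mn>190)&(mx-mn<25)&(H>0.045)&(H<0.065),'white',20)
comps(reg&(r-g>60)&(r-b>60)&(H<.08),'red',3)
comps(reg&(b-r>50)&(H>0),'blue',10)
comps(reg&(r-b>70)&(abs(r-g)<70)&(g>100)&(H>.015)&(H<.12),'yel',5)
comps(reg&(H>.035)&(H<.05)&(mn>120),'disc',500)
crop=cv2.resize(p[110:275,250:430],None,fx=4,fy=3.6,interpolation=cv2.INTER_CUBIC); crop=cv2.resize(p[115:262,250:440],None,fx=4,fy=4,interpolation=cv2.INTER_CUBIC)
cv2.imwrite('pics/cropA.png',crop)
cv2.imwrite('pics/cropB.png',cv2.resize(p[110:260,20:220],None,fx=4,fy=4,interpolation=cv2.INTER_CUBIC))
s=cv2.imread('pics/scene0.png'); cv2.imwrite('pics/cropC.png',cv2.resize(s[110:260,150:350],None,fx=4,fy=4,interpolation=cv2.INTER_CUBIC))
E
```

```text
white [326.8 142.9] 63 [ 0.6631 -0.105   0.0531] 0.045 0.06 [0.072 0.083]
white [286.5 155.8] 72 [0.6217 0.0207 0.0533] 0.045 0.061 [0.071 0.077]
white [182.4 158.3] 200 [0.6029 0.3571 0.0561] 0.05 0.062 [0.05  0.048]
white [226.5 161.1] 198 [0.596  0.2169 0.0563] 0.048 0.064 [0.046 0.048]
white [339.1 182.8] 66 [ 0.5332 -0.1437  0.0534] 0.045 0.061 [0.071 0.065]
white [299.5 193.4] 85 [ 0.5023 -0.0253  0.0499] 0.045 0.06 [0.07  0.098]
white [286.2 200.1] 28 [0.4744 0.0269 0.046 ] 0.045 0.057 [0.025 0.025]
white [222.5 206.4] 209 [0.4526 0.2262 0.056 ] 0.05 0.064 [0.048 0.047]
white [314.7 208.9] 22 [ 0.4497 -0.0644  0.0462] 0.045 0.049 [0.016 0.035]
white [359.8 254. ] 157 [ 0.3123 -0.2006  0.0556] 0.049 0.064 [0.031 0.045]
red [129.4 124.5] 276 [0.7128 0.5431 0.017 ] 0.003 0.079 [0.058 0.077]
red [124.3 136.5] 11 [0.6805 0.5594 0.0146] 0.012 0.037 [0.01 0.01]
red [343.5 160. ] 16 [ 0.6087 -0.1559  0.0437] 0.039 0.048 [0.008 0.029]
red [172.1 202.5] 246 [0.462  0.3834 0.0557] -0.001 0.064 [0.06  0.066]
red [135.7 212.3] 242 [0.4292 0.4955 0.0558] -0.003 0.066 [0.053 0.072]
blue [164.  104.2] 19 [0.7478 0.4024 0.1433] 0.129 0.156 [0.004 0.026]
blue [390.2 208.3] 150 [ 0.4488 -0.2796  0.1128] 0.051 1.318 [0.148 0.408]
yel [122.8 121.1] 83 [0.7156 0.5476 0.0729] 0.016 0.119 [0.021 0.03 ]
yel [308.7 169.8] 484 [ 0.5715 -0.0404  0.0614] 0.047 0.07 [0.084 0.082]
yel [296.9 216.3] 21 [ 0.4264 -0.0081  0.0452] 0.037 0.05 [0.015 0.013]
yel [358.3 238.1] 672 [ 0.366  -0.196   0.0518] 0.015 0.06 [0.147 0.066]
disc [308.  172.2] 3573 [ 0.5665 -0.0424  0.0429] 0.035 0.05 [0.268 0.265]
```

View pics/cropA.png

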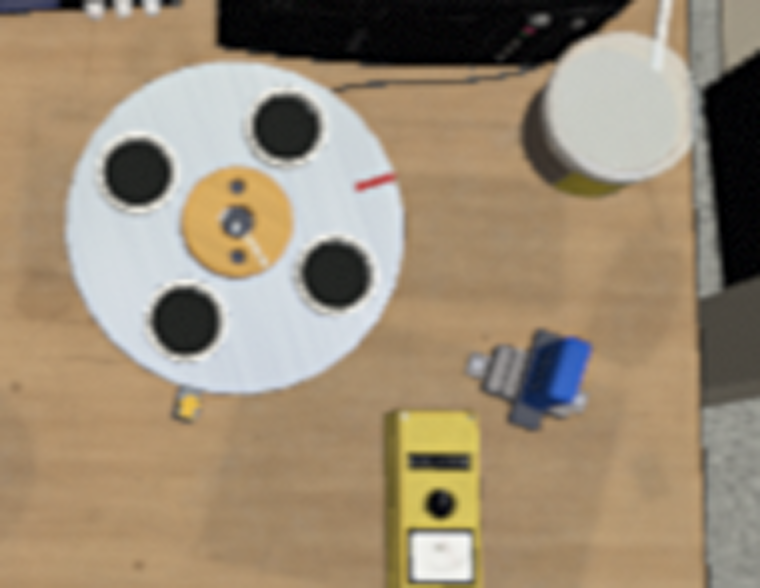

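View pics/cropB.png

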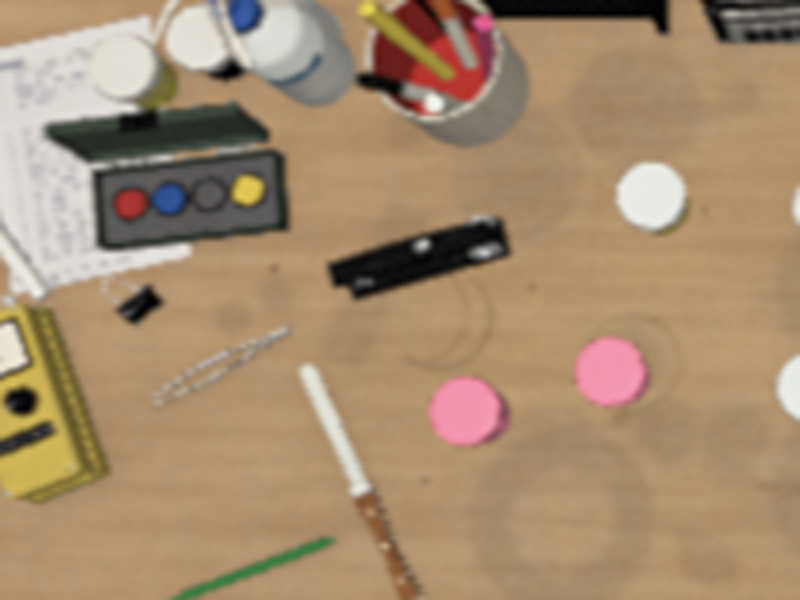

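View pics/cropC.png

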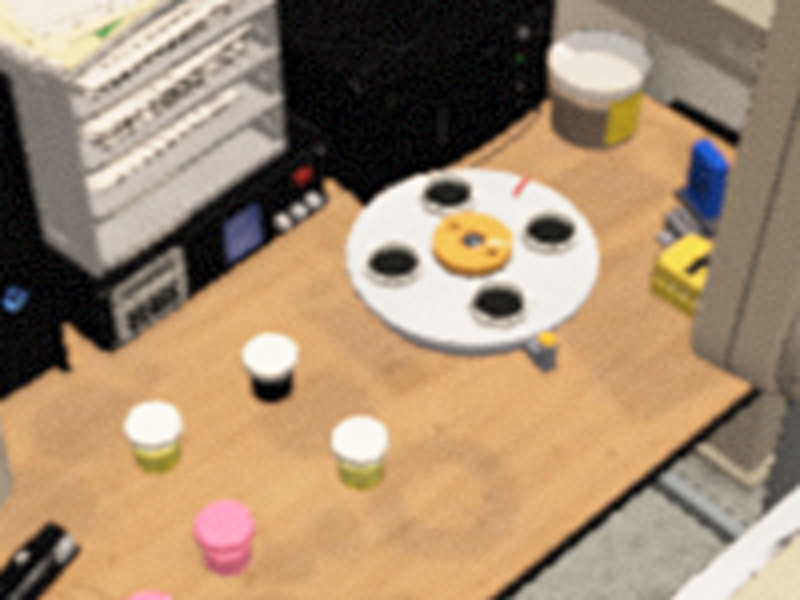

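```bash
cat >> h.py <<'E'
def plan(s,P,psi,name=''):
    """units to move TCP to world P with jaw (tool y) at world angle psi deg, tool down"""
    M=R.from_rotvec(s['orientation']).as_matrix()
    t=(np.asarray(P)-s['tool_pos'])@M/0.3
    cur=np.degrees(np.arctan2(M[1,1],M[0,1]))
    dpsi=(psi-cur+180)%360-180   # world ccw; tool z is down -> turn = -dpsi
    print(name,'tx %.3f ty %.3f tz %.3f turn %.4f'%(*t,-dpsi/180),'cur psi %.1f'%cur,'tilt %.4f'%np.arccos(-M[2,2]), 'rows>=',int(np.ceil(max(np.linalg.norm(t)*.3/.05,abs(dpsi)/8.59))))
    q6=np.degrees(np.arctan2(P[1],P[0]))-psi
    print('   approx q6 deg',round(q6,1))
E
python3 - <<'E'
from plant import robot
from h import *
c=robot.get_calibration('top'); d=np.load('pics/top0.npy'); p=cv2.imread('pics/top0.png')
W=cloud(c,d);H=W[...,2];b,g,r=[p[...,i].astype(int) for i in range(3)]
# disc fit: boundary
m=((H>.036)&(H<.075)); m[:, :240]=0; m[:, 360:]=0; m[:125]=0; m[213:]=0
m=cv2.morphologyEx(m.astype(np.uint8),cv2.MORPH_OPEN,np.ones((5,5)))
cn=max(cv2.findContours(m,0,1)[0],key=cv2.contourArea)[:,0,:]
Pw=world(c,d,cn[:,0],cn[:,1],z=.042)
(x,y),rad=cv2.minEnclosingCircle(Pw[:,:2].astype(np.float32)); 
A=np.c_[2*Pw[:,:2],np.ones(len(Pw))]; s=np.linalg.lstsq(A,(Pw[:,:2]**2).sum(1),rcond=None)[0]; C=s[:2]; print('circle',C,np.sqrt(s[2]+C@C),(x,y),rad)
mk=(r-g>60)&(r-b>60); mk[:,:330]=0;mk[:,360:]=0; v,u=np.nonzero(mk&(np.abs(np.arange(384)[:,None]-160)<20))
Mk=world(c,d,u,v,z=.042).mean(0); a=Mk[:2]-C; print('mark',Mk,np.hypot(*a),np.degrees(np.arctan2(a[1],a[0])))
pt=world(c,d,np.array([296.9]),np.array([216.3]),z=.047)[0]; a=pt[:2]-C; print('pointer',pt,np.hypot(*a),np.degrees(np.arctan2(a[1],a[0])))
for nm,(U,V),z in [('hole',(250+237/4,115+186/4),.06),('hole',(250+237/4,115+256/4),.06),('hub',(250+238/4,115+221/4),.058),('line',(250+258/4,115+253/4),.06),
   ('pk',(250+286/4,115+126/4),.042),('pk',(250+138/4,115+172/4),.042),('pk',(250+185/4,115+321/4),.042),('pk',(250+336/4,115+274/4),.042)]:
    q=world(c,d,np.array([U-.375]),np.array([V-.375]),z=z)[0]; a=q[:2]-C; print(nm,q.round(4),np.hypot(*a).round(4),np.degrees(np.arctan2(a[1],a[0])).round(1))
# heights map: obstacles
for y in np.arange(-.4,.5,.1):
    k=(abs(W[...,1]-y)<.02)&(H>.1)&(H<.6)&(W[...,0]>.4)
    if k.any(): print('y',round(y,1),'front x of >0.1:',W[k][:,0].min().round(3),'maxH',W[k][:,2].max().round(3))
s=robot.read_state()
plan(s,[C[0]-.07,C[1],.25],-90)
plan(s,[C[0],C[1],.25],0)
E
```

```text
circle [ 0.5711826  -0.04448697] 0.1322619120797684 (0.5710101127624512, -0.04422352835536003) 0.13493415713310242
mark [ 0.60886852 -0.15596245  0.042     ] 0.11767331951680118 -71.32141998320553
pointer [ 0.42553662 -0.0076258   0.047     ] 0.1502381403002444 165.79738271283796
hole [ 0.5994 -0.0431  0.06  ] 0.0282 2.7
hole [ 0.5435 -0.0433  0.06  ] 0.0277 177.4
hub [ 0.5718 -0.0442  0.058 ] 0.0006 24.4
line [ 0.5461 -0.0597  0.06  ] 0.0293 -148.7
pk [ 0.6531 -0.0846  0.042 ] 0.0912 -26.1
pk [0.6133 0.0339 0.042 ] 0.089 61.7
pk [ 0.4938 -0.0045  0.042 ] 0.0872 152.7
pk [ 0.5335 -0.124   0.042 ] 0.088 -115.4
y -0.4 front x of >0.1: 0.622 maxH 0.273
y -0.3 front x of >0.1: 0.429 maxH 0.286
y -0.2 front x of >0.1: 0.709 maxH 0.303
y -0.1 front x of >0.1: 0.712 maxH 0.318
y -0.0 front x of >0.1: 0.76 maxH 0.337
y 0.1 front x of >0.1: 0.739 maxH 0.403
y 0.2 front x of >0.1: 0.742 maxH 0.446
y 0.3 front x of >0.1: 0.72 maxH 0.4
y 0.4 front x of >0.1: 0.744 maxH 0.416
 tx 1.586 ty -1.453 tz -0.105 turn 0.0773 cur psi -76.1 tilt 0.0015 rows>= 13
   approx q6 deg 84.9
 tx 1.812 ty -1.397 tz -0.105 turn -0.4227 cur psi -76.1 tilt 0.0015 rows>= 14
   approx q6 deg -4.5
```

Candidates for the jars are the white caps at (182,159), (227,161) and (222,206). I rejected the pink lids at (137,213) and (173,203), and the white-capped jars at (53,127) and (70,120), which are beyond the stapler. The crops confirm three white-capped jars with yellow or black bodies, so three jars it is. First I move over the carousel.

Run:
```python
from plant import robot
from h import *
s=robot.read_state()
plan(s,[.535,-.12,.25],14)
```

```text
tx 1.635 ty -1.182 tz -0.105 turn -0.5005 cur psi -76.1 tilt 0.0015 rows>= 13
   approx q6 deg -26.6
```

{"fn": "drive_tool", "kwargs": {"steps": [{"tx": 0.82,"ty": -0.59,"tz": -0.1,"turn": -0.25},{"tx": 0.82,"ty": -0.59,"tz": -0.1,"turn": -0.25},{"tx": 0.82,"ty": -0.59,"tz": -0.1,"turn": -0.25},{"tx": 0.82,"ty": -0.59,"tz": -0.1,"turn": -0.25},{"tx": 0.82,"ty": -0.59,"tz": -0.1,"turn": -0.25},{"tx": 0.82,"ty": -0.59,"tz": -0.1,"turn": -0.25},{"tx": 0.82,"ty": -0.59,"tz": -0.1,"turn": -0.25}]}}

```text
schema error: expected keys jaw, tx, ty, tz, turn
```

Run:
```python
from plant import robot
from h import *
s=robot.read_state()
plan(s,[.535,-.12,.25],14)
```

```text
tx 1.635 ty -1.182 tz -0.105 turn -0.5005 cur psi -76.1 tilt 0.0015 rows>= 13
   approx q6 deg -26.6
```

{"fn": "drive_tool", "kwargs": {"steps": [{"jaw": 1,"tx": 0.82,"ty": -0.59,"tz": -0.1,"turn": -0.25},{"jaw": 1,"tx": 0.82,"ty": -0.59,"tz": -0.1,"turn": -0.25},{"jaw": 1,"tx": 0.82,"ty": -0.59,"tz": -0.1,"turn": -0.25},{"jaw": 1,"tx": 0.82,"ty": -0.59,"tz": -0.1,"turn": -0.25},{"jaw": 1,"tx": 0.82,"ty": -0.59,"tz": -0.1,"turn": -0.25},{"jaw": 1,"tx": 0.82,"ty": -0.59,"tz": -0.1,"turn": -0.25},{"jaw": 1,"tx": 0.82,"ty": -0.59,"tz": -0.1,"turn": -0.25}]}}

```text
t: 0.85
tool_pos: [0.3437, -0.3477, 0.2494]
orientation: [2.73, 1.553, 0.003]
force: [-0.1, 0.3, 0.5]
opening: 0.0928
```

Run:
```python
from plant import robot
from h import *
s=robot.read_state()
plan(s,[.535,-.12,.25],14)
```

```text
tx 0.978 ty 0.160 tz -0.000 turn -0.2485 cur psi -30.7 tilt 0.0020 rows>= 6
   approx q6 deg -26.6
```

{"fn": "drive_tool", "kwargs": {"steps": [{"jaw": 1,"tx": 0.98,"ty": 0.16,"tz": 0,"turn": -0.25},{"jaw": 1,"tx": 0.98,"ty": 0.16,"tz": 0,"turn": -0.25},{"jaw": 1,"tx": 0.98,"ty": 0.16,"tz": 0,"turn": -0.25},{"jaw": 1,"tx": 0.98,"ty": 0.16,"tz": 0,"turn": -0.25},{"jaw": 1,"tx": 0.98,"ty": 0.16,"tz": 0,"turn": -0.25},{"jaw": 1,"tx": 0.98,"ty": 0.16,"tz": 0,"turn": -0.25},{"jaw": 1,"tx": 0.98,"ty": 0.16,"tz": 0,"turn": -0.25},{"jaw": 1,"tx": 0.98,"ty": 0.16,"tz": 0,"turn": -0.25},{"jaw": 1,"tx": 0.98,"ty": 0.16,"tz": 0,"turn": -0.25}]}}

```text
t: 1.75
tool_pos: [0.5328, -0.1256, 0.2483]
orientation: [-1.938, -2.472, 0.001]
force: [-0.2, 0.1, 0.9]
opening: 0.0934
```

Run:
```python
from plant import robot
from h import *
s=robot.read_state()
plan(s,[.535,-.12,.25],14)
c=robot.get_calibration('wrist'); p,d=robot.read_camera('wrist'); cv2.imwrite('pics/w1.png',p); np.save('pics/w1.npy',d); np.save('pics/w1c.npy',c,allow_pickle=True)
print(c['eye'], R.from_rotvec(c['attitude']).as_matrix().round(3))
```

```text
tx 0.016 ty 0.012 tz -0.006 turn -0.0010 cur psi 13.8 tilt 0.0010 rows>= 1
   approx q6 deg -26.6
[ 0.51710849 -0.05545797  0.41365028] [[ 0.971  0.23   0.062]
 [ 0.239 -0.938 -0.253]
 [ 0.     0.26  -0.966]]
```

View pics/w1.png

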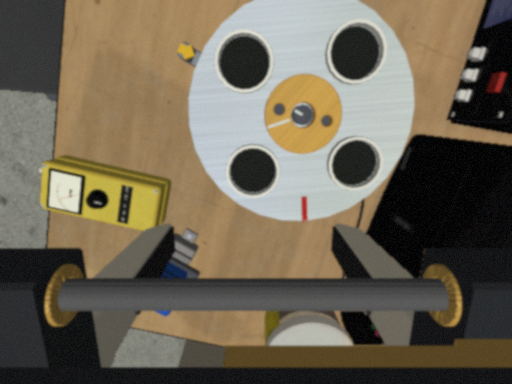

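The wrist view shows the carousel with the red mark at (305,208), the pointer at (186,50), the ring holes at (279,109) and (327,121), and the spanner at (180,265). I'll back-project these for accurate positions.

```bash
cat >> h.py <<'E'
def ang(a): return np.degrees(np.arctan2(a[1],a[0]))
def analyse(c,p,verbose=True):
    """find carousel items in a picture; returns dict"""
    hsv=cv2.cvtColor(p,cv2.COLOR_BGR2HSV); g=cv2.cvtColor(p,cv2.COLOR_BGR2GRAY)
    out={}
    # dark blobs -> pockets
    n,l,s,ce=cv2.connectedComponentsWithStats((g<70).astype(np.uint8))
    pk=[];
    for i in range(1,n):
        q=world(c,None,*np.nonzero(l==i)[::-1],z=.042)
        cc=q[:,:2].mean(0); 
        ext=q[:,:2].max(0)-q[:,:2].min(0)
        if .045<ext[0]<.063 and .045<ext[1]<.063 and np.hypot(*(cc-[.571,-.044]))<.12: pk.append(cc)
    out['pockets']=np.array(pk)
    b,gg,r=[p[...,i].astype(int) for i in range(3)]
    v,u=np.nonzero((r-gg>60)&(r-b>60)&(r>110)); q=world(c,None,u,v,z=.042)
    k=(abs(np.hypot(*(q[:,:2]-[.571,-.044]).T)-.117)<.019) if len(q) else []
    if len(q) and k.any(): out['mark']=q[k,:2].mean(0); out['nmark']=int(k.sum())
    v,u=np.nonzero((hsv[...,0]>10)&(hsv[...,0]<30)&(hsv[...,1]>110)&(hsv[...,2]>110)); q=world(c,None,u,v,z=.0605)
    k=np.hypot(*(q[:,:2]-[.571,-.044]).T)<.052
    if k.sum()>50:
        (x,y),rr=cv2.minEnclosingCircle(q[k,:2].astype(np.float32)); out['ring']=(round(x,4),round(y,4),round(rr,4))
    q=world(c,None,u,v,z=.046); k=abs(np.hypot(*(q[:,:2]-[.571,-.044]).T)-.149)<.02
    if k.any(): out['pointer']=q[k,:2].mean(0); out['npt']=int(k.sum())
    return out
E
python3 - <<'E'
from h import *
c=np.load('pics/w1c.npy',allow_pickle=True).item(); p=cv2.imread('pics/w1.png'); d=np.load('pics/w1.npy')
o=analyse(c,p); 
for k in o: print(k,o[k])
C=np.mean(o['pockets'],0) if len(o['pockets'])==4 else None; print(C)
C=np.array(C); 
for q in o['pockets']: print('pk',np.hypot(*(q-C)),ang(q-C))
for k in('mark','pointer'): print(k,np.hypot(*(o[k]-C)),ang(o[k]-C))
print('tcp px',proj(c,[.5328,-.1256,.2483]))
W=cloud(c,d)
for (u,v) in [(300,20),(200,100),(250,170),(430,220),(320,130)]: print((u,v),W[v,u].round(4))
crop=cv2.resize(p[60:180,210:400],None,fx=4,fy=4,interpolation=cv2.INTER_CUBIC); cv2.imwrite('pics/cr1.png',crop)
E
```

```text
pockets [[ 0.61347607  0.03532925]
 [ 0.49399801 -0.00436001]
 [ 0.65312982 -0.08418531]
 [ 0.5334774  -0.12351375]]
mark [ 0.60985948 -0.1561849 ]
nmark 111
ring (0.5726, -0.0447, 0.0429)
pointer [ 0.54523944 -0.00541386]
npt 3528
[ 0.57352032 -0.04418245]
pk 0.08898636554056018 63.31983071762145
pk 0.08893607718961777 153.39963560134544
pk 0.08909489614176155 -26.679002627002518
pk 0.08886444647934205 -116.78262423198157
mark 0.11775008480712662 -72.02435985028156
pointer 0.047987619279253574 126.1099720072261
tcp px [250.26361213 238.30915897]
(300, 20) [0.5444 0.0526 0.0407]
(200, 100) [ 0.4534 -0.0569  0.041 ]
(250, 170) [ 0.5303 -0.124   0.0417]
(430, 220) [ 0.7151 -0.1146  0.1271]
(320, 130) [ 0.5968 -0.0563  0.0594]
```

View pics/cr1.png

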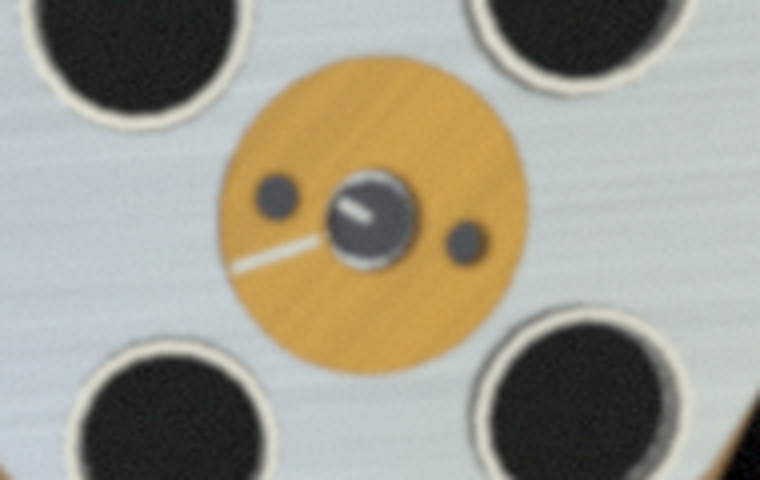

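Run:
```python
from plant import robot
from h import *
c=np.load('pics/w1c.npy',allow_pickle=True).item(); p=cv2.imread('pics/w1.png')
b,g,r=[p[...,i].astype(int) for i in range(3)]
v,u=np.nonzero((r-b>70)&(g>110)); k=(u<215)&(u>165)&(v<75); q=world(c,None,u[k],v[k],z=.045)[:,:2]
print(k.sum(),q.mean(0),ang(q.mean(0)-[.572,-.0442]),np.hypot(*(q-[.572,-.0442]).T).min(),np.hypot(*(q-[.572,-.0442]).T).max())
s=robot.read_state(); plan(s,[.5335,-.1235,.047],14)
```

```text
2486 [0.42596396 0.01402341] 158.26322283330214 0.1335362070546715 0.19091061036412293
 tx 0.007 ty 0.005 tz 0.672 turn -0.0012 cur psi 13.8 tilt 0.0006 rows>= 5
   approx q6 deg -27.0
```

{"fn": "drive_tool", "kwargs": {"steps": [{"jaw": 1,"tx": 0.007,"ty": 0.005,"tz": 0.5,"turn": 0},{"jaw": 1,"tx": 0.007,"ty": 0.005,"tz": 0.5,"turn": 0},{"jaw": 1,"tx": 0.007,"ty": 0.005,"tz": 0.5,"turn": 0},{"jaw": 1,"tx": 0.007,"ty": 0.005,"tz": 0.6,"turn": 0},{"jaw": 1,"tx": 0.007,"ty": 0.005,"tz": 0.65,"turn": 0},{"jaw": 1,"tx": 0.007,"ty": 0.005,"tz": 0.67,"turn": 0},{"jaw": 1,"tx": 0.007,"ty": 0.005,"tz": 0.67,"turn": 0}]}}

```text
t: 2.5
tool_pos: [0.5347, -0.1229, 0.0484]
orientation: [1.937, 2.472, 0.0]
force: [0.1, -0.6, 0.2]
opening: 0.0928
```

Run:
```python
from plant import robot
from h import *
c=np.load('pics/w1c.npy',allow_pickle=True).item(); p=cv2.imread('pics/w1.png')
b,g,r=[p[...,i].astype(int) for i in range(3)]
m=((r-b>120)&(g>110)).astype(np.uint8); m[80:]=0; m[:,215:]=0
n,l,st,ce=cv2.connectedComponentsWithStats(m)
for i in range(1,n):
  if st[i,4]>20:
    q=world(c,None,*np.nonzero(l==i)[::-1],z=.045)[:,:2]; print(ce[i],st[i,4],q.mean(0),ang(q.mean(0)-[.572,-.0442]),np.hypot(*(q-[.572,-.0442]).T).min())
s=robot.read_state(); print(s['tool_pos'],s['force'],s['opening'])
```

```text
[185.72413793  50.69655172] 145 [ 0.42830605 -0.00883547] 166.17371519507535 0.1389112507302207
[ 0.53466509 -0.12292647  0.04838405] [ 0.09985272 -0.55652358  0.18416113] 0.09284497424285222
```

{"fn": "drive_tool", "kwargs": {"steps": [{"jaw": 0,"tx": 0,"ty": 0,"tz": 0,"turn": 0},{"jaw": 0,"tx": 0,"ty": 0,"tz": 0,"turn": 0},{"jaw": 0,"tx": 0,"ty": 0,"tz": 0,"turn": 0},{"jaw": 0,"tx": 0,"ty": 0,"tz": 0,"turn": 0},{"jaw": 0,"tx": 0,"ty": 0,"tz": 0,"turn": 0}], "force": 6}}

```text
t: 3.0
tool_pos: [0.5344, -0.1232, 0.0485]
orientation: [1.935, 2.473, -0.002]
force: [-3.2, -5.4, 2.5]
opening: 0.0664
```

```bash
cat > arc.py <<'E'
import sys
from plant import robot
from h import *
def arc(dth,n,C=(.572,-.0442),jaw=0):
    s=robot.read_state(); M=R.from_rotvec(s['orientation']).as_matrix(); P=s['tool_pos']
    print(s['tool_pos'],s['force'],s['opening'],'psi',ang(M[:2,1]))
    for i in range(1,n+1):
        a=np.radians(dth*i/n); r=P[:2]-C; q=np.array([r[0]*np.cos(a)-r[1]*np.sin(a),r[0]*np.sin(a)+r[1]*np.cos(a)])+C
        t=np.r_[q-P[:2],0]@M/.3
        print('{"jaw": %g, "tx": %.3f, "ty": %.3f, "tz": 0, "turn": %.4f},'%(jaw,t[0],t[1],-dth*i/n/180))
if __name__=='__main__': arc(float(sys.argv[1]),int(sys.argv[2]))
E
python3 arc.py -62 12
```

```text
[ 0.53437822 -0.12316796  0.04852021] [-3.21470046 -5.44761847  2.49846709] 0.06641501117833397 psi 13.922906606029787
{"jaw": 0, "tx": 0.018, "ty": -0.020, "tz": 0, "turn": 0.0287},
{"jaw": 0, "tx": 0.037, "ty": -0.037, "tz": 0, "turn": 0.0574},
{"jaw": 0, "tx": 0.058, "ty": -0.053, "tz": 0, "turn": 0.0861},
{"jaw": 0, "tx": 0.080, "ty": -0.068, "tz": 0, "turn": 0.1148},
{"jaw": 0, "tx": 0.103, "ty": -0.080, "tz": 0, "turn": 0.1435},
{"jaw": 0, "tx": 0.127, "ty": -0.090, "tz": 0, "turn": 0.1722},
{"jaw": 0, "tx": 0.153, "ty": -0.097, "tz": 0, "turn": 0.2009},
{"jaw": 0, "tx": 0.178, "ty": -0.103, "tz": 0, "turn": 0.2296},
{"jaw": 0, "tx": 0.204, "ty": -0.106, "tz": 0, "turn": 0.2583},
{"jaw": 0, "tx": 0.231, "ty": -0.106, "tz": 0, "turn": 0.2870},
{"jaw": 0, "tx": 0.257, "ty": -0.105, "tz": 0, "turn": 0.3157},
{"jaw": 0, "tx": 0.283, "ty": -0.101, "tz": 0, "turn": 0.3444},
```

{"fn": "drive_tool", "kwargs": {"steps": [{"jaw": 0,"tx": 0.018,"ty": -0.02,"tz": 0,"turn": 0.0287},{"jaw": 0,"tx": 0.037,"ty": -0.037,"tz": 0,"turn": 0.0574},{"jaw": 0,"tx": 0.058,"ty": -0.053,"tz": 0,"turn": 0.0861},{"jaw": 0,"tx": 0.08,"ty": -0.068,"tz": 0,"turn": 0.1148},{"jaw": 0,"tx": 0.103,"ty": -0.08,"tz": 0,"turn": 0.1435},{"jaw": 0,"tx": 0.127,"ty": -0.09,"tz": 0,"turn": 0.1722},{"jaw": 0,"tx": 0.153,"ty": -0.097,"tz": 0,"turn": 0.2009},{"jaw": 0,"tx": 0.178,"ty": -0.103,"tz": 0,"turn": 0.2296},{"jaw": 0,"tx": 0.204,"ty": -0.106,"tz": 0,"turn": 0.2583},{"jaw": 0,"tx": 0.231,"ty": -0.106,"tz": 0,"turn": 0.287},{"jaw": 0,"tx": 0.257,"ty": -0.105,"tz": 0,"turn": 0.3157},{"jaw": 0,"tx": 0.283,"ty": -0.101,"tz": 0,"turn": 0.3444}], "force": 6}}

```text
t: 4.2
tool_pos: [0.485, -0.0474, 0.0486]
orientation: [2.934, 1.117, 0.001]
force: [0.4, -3.4, 0.8]
opening: 0.0664
```

```bash
python3 - <<'E'
from plant import robot
from h import *
c=robot.get_calibration('top'); p,d=robot.read_camera('top'); cv2.imwrite('pics/t1.png',p)
cv2.imwrite('pics/t1c.png',cv2.resize(p[115:262,230:420],None,fx=4,fy=4,interpolation=cv2.INTER_CUBIC))
o=analyse(c,p); print(o); print(ang(o['mark']-[.572,-.0442]) if 'mark' in o else 0)
E
python3 arc.py -60.6 12
```

```text
{'pockets': array([[ 0.66269776, -0.04013402],
       [ 0.56932491,  0.04429952]]), 'ring': (0.5769, -0.0168, 0.03)}
0
[ 0.48501646 -0.04622401  0.04851054] [-0.67934718 -2.91803405  2.25302633] 0.06646952503753224 psi -48.614556157511835
{"jaw": 0, "tx": 0.017, "ty": -0.019, "tz": 0, "turn": 0.0281},
{"jaw": 0, "tx": 0.036, "ty": -0.036, "tz": 0, "turn": 0.0561},
{"jaw": 0, "tx": 0.056, "ty": -0.052, "tz": 0, "turn": 0.0842},
{"jaw": 0, "tx": 0.078, "ty": -0.065, "tz": 0, "turn": 0.1122},
{"jaw": 0, "tx": 0.101, "ty": -0.077, "tz": 0, "turn": 0.1403},
{"jaw": 0, "tx": 0.124, "ty": -0.087, "tz": 0, "turn": 0.1683},
{"jaw": 0, "tx": 0.149, "ty": -0.094, "tz": 0, "turn": 0.1964},
{"jaw": 0, "tx": 0.174, "ty": -0.099, "tz": 0, "turn": 0.2244},
{"jaw": 0, "tx": 0.199, "ty": -0.103, "tz": 0, "turn": 0.2525},
{"jaw": 0, "tx": 0.225, "ty": -0.103, "tz": 0, "turn": 0.2806},
{"jaw": 0, "tx": 0.250, "ty": -0.102, "tz": 0, "turn": 0.3086},
{"jaw": 0, "tx": 0.276, "ty": -0.098, "tz": 0, "turn": 0.3367},
```

View pics/t1c.png

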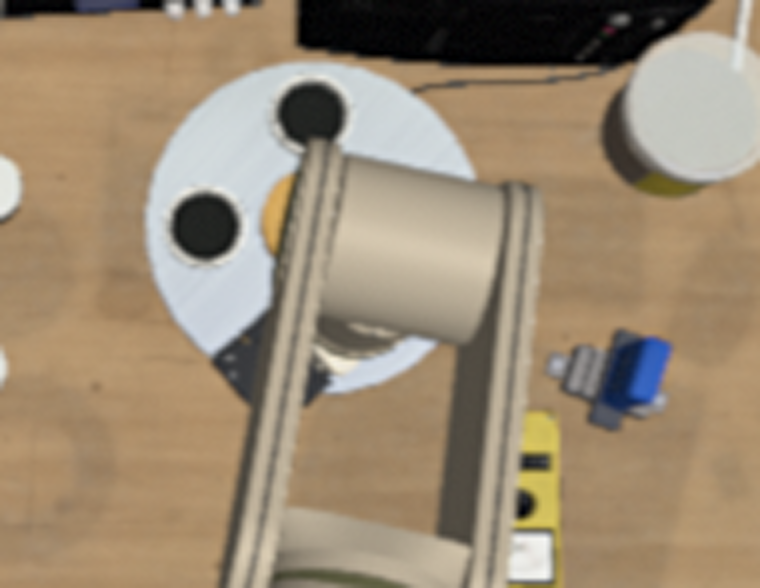

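The carousel has followed the gripper by about 62 degrees, so I continue the arc.

{"fn": "drive_tool", "kwargs": {"steps": [{"jaw": 0,"tx": 0.017,"ty": -0.019,"tz": 0,"turn": 0.028},{"jaw": 0,"tx": 0.036,"ty": -0.036,"tz": 0,"turn": 0.056},{"jaw": 0,"tx": 0.056,"ty": -0.052,"tz": 0,"turn": 0.084},{"jaw": 0,"tx": 0.078,"ty": -0.065,"tz": 0,"turn": 0.112},{"jaw": 0,"tx": 0.101,"ty": -0.077,"tz": 0,"turn": 0.14},{"jaw": 0,"tx": 0.124,"ty": -0.087,"tz": 0,"turn": 0.168},{"jaw": 0,"tx": 0.149,"ty": -0.094,"tz": 0,"turn": 0.196},{"jaw": 0,"tx": 0.174,"ty": -0.099,"tz": 0,"turn": 0.224},{"jaw": 0,"tx": 0.199,"ty": -0.103,"tz": 0,"turn": 0.252},{"jaw": 0,"tx": 0.225,"ty": -0.103,"tz": 0,"turn": 0.28},{"jaw": 0,"tx": 0.25,"ty": -0.102,"tz": 0,"turn": 0.308},{"jaw": 0,"tx": 0.275,"ty": -0.099,"tz": 0,"turn": 0.336}], "force": 6}}

```text
t: 5.45
tool_pos: [0.527, 0.0297, 0.0485]
orientation: [3.099, -0.509, 0.002]
force: [-0.1, -4.3, 2.1]
opening: 0.0668
```

{"fn": "drive_tool", "kwargs": {"steps": [{"jaw": 0,"tx": 0,"ty": 0,"tz": 0,"turn": 0},{"jaw": 0,"tx": 0,"ty": 0,"tz": 0,"turn": 0},{"jaw": 0,"tx": 0,"ty": 0,"tz": 0,"turn": 0}], "force": 6}}

```text
t: 5.75
tool_pos: [0.5267, 0.0298, 0.0484]
orientation: [3.101, -0.503, 0.003]
force: [0.9, -3.5, 4.5]
opening: 0.0659
```

Run:
```python
from plant import robot
from h import *
s=robot.read_state(); print(s['tool_pos'],ang(s['tool_pos'][:2]-[.572,-.0442]),s['force'])
c=robot.get_calibration('wrist'); p,d=robot.read_camera('wrist'); cv2.imwrite('pics/w2.png',p)
```

```text
[0.52673231 0.02979202 0.04840339] 121.45794236872388 [ 0.85057122 -3.49481101  4.54474707]
```

View pics/w2.png

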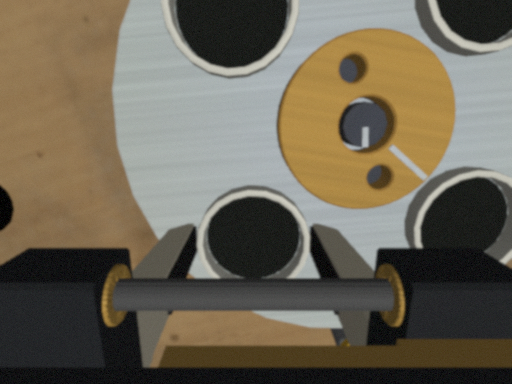

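{"fn": "drive_tool", "kwargs": {"steps": [{"jaw": 1,"tx": 0,"ty": 0,"tz": 0,"turn": 0},{"jaw": 1,"tx": 0,"ty": 0,"tz": 0,"turn": 0},{"jaw": 1,"tx": 0,"ty": 0,"tz": 0,"turn": 0},{"jaw": 1,"tx": 0,"ty": 0,"tz": -0.1,"turn": 0},{"jaw": 1,"tx": 0,"ty": 0,"tz": -0.25,"turn": 0},{"jaw": 1,"tx": 0,"ty": 0,"tz": -0.4,"turn": 0},{"jaw": 1,"tx": 0,"ty": 0,"tz": -0.55,"turn": 0},{"jaw": 1,"tx": 0,"ty": 0,"tz": -0.7,"turn": 0},{"jaw": 1,"tx": 0,"ty": 0,"tz": -0.7,"turn": 0}]}}

```text
t: 6.7
tool_pos: [0.5293, 0.0305, 0.2655]
orientation: [-3.099, 0.505, -0.018]
force: [-0.4, -0.2, -0.4]
opening: 0.0932
```

Run:
```python
from plant import robot
from h import *
s=robot.read_state(); print(s['tool_pos'])
c=robot.get_calibration('wrist'); p,d=robot.read_camera('wrist'); cv2.imwrite('pics/w3.png',p); np.save('pics/w3c.npy',c,allow_pickle=True)
o=analyse(c,p); print(o)
for P in [[.4283,-.0088,.045],[.6,.36,.05],[.596,.217,.055],[.453,.226,.055]]: print(proj(c,P))
```

```text
[0.52927601 0.0304574  0.26547024]
{'pockets': array([[ 0.61959146, -0.12142861],
       [ 0.64886721,  0.0011354 ],
       [ 0.49704313, -0.09214908],
       [ 0.5266073 ,  0.03057693]]), 'mark': array([ 0.45897586, -0.01719964]), 'nmark': 91, 'ring': (0.5731, -0.0442, 0.0429), 'pointer': array([0.53908939, 0.00777433]), 'npt': 4825}
[304.7061304  233.16390579]
[ -0.5981366  201.82658937]
[ 97.27719641 171.27723622]
[136.8643605  270.53172464]
```

View pics/w3.png

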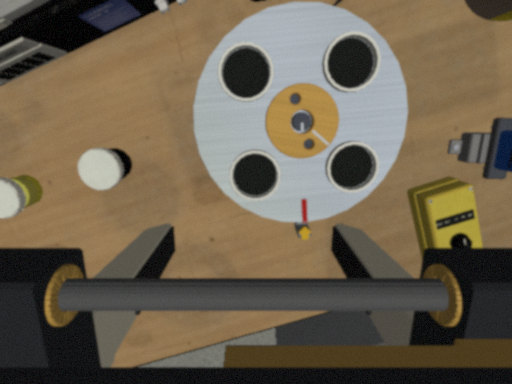

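The mark is at the pointer: 166.7° against 166.1°. Next is jar 1, near (0.453, 0.226).

Run:
```python
from plant import robot
from h import *
s=robot.read_state(); plan(s,[.453,.18,.2],0)
```

```text
tx -0.397 ty -0.393 tz 0.204 turn -0.6029 cur psi -108.5 tilt 0.0071 rows>= 13
   approx q6 deg 21.7
```

{"fn": "drive_tool", "kwargs": {"steps": [{"jaw": 1,"tx": -0.4,"ty": -0.39,"tz": 0.2,"turn": -0.6},{"jaw": 1,"tx": -0.4,"ty": -0.39,"tz": 0.2,"turn": -0.6},{"jaw": 1,"tx": -0.4,"ty": -0.39,"tz": 0.2,"turn": -0.6},{"jaw": 1,"tx": -0.4,"ty": -0.39,"tz": 0.2,"turn": -0.6},{"jaw": 1,"tx": -0.4,"ty": -0.39,"tz": 0.2,"turn": -0.6},{"jaw": 1,"tx": -0.4,"ty": -0.39,"tz": 0.2,"turn": -0.6},{"jaw": 1,"tx": -0.4,"ty": -0.39,"tz": 0.2,"turn": -0.6},{"jaw": 1,"tx": -0.4,"ty": -0.39,"tz": 0.2,"turn": -0.6},{"jaw": 1,"tx": -0.4,"ty": -0.39,"tz": 0.2,"turn": -0.6},{"jaw": 1,"tx": -0.4,"ty": -0.39,"tz": 0.2,"turn": -0.6},{"jaw": 1,"tx": -0.4,"ty": -0.39,"tz": 0.2,"turn": -0.6},{"jaw": 1,"tx": -0.4,"ty": -0.39,"tz": 0.2,"turn": -0.6}]}}

```text
t: 7.95
tool_pos: [0.4484, 0.1793, 0.1955]
orientation: [-2.316, -2.12, 0.004]
force: [0.2, -0.3, -0.2]
opening: 0.0928
```

```bash
cat >> h.py <<'E'
def caps(c,p,z=.055):
    """white cap centres (world) in a picture"""
    mn=p.min(2).astype(int);mx=p.max(2).astype(int)
    n,l,s,ce=cv2.connectedComponentsWithStats(((mn>165)&(mx-mn<40)).astype(np.uint8)); res=[]
    for i in range(1,n):
        if s[i,4]<60: continue
        q=world(c,None,*np.nonzero(l==i)[::-1],z=z)[:,:2]
        (x,y),r=cv2.minEnclosingCircle(q.astype(np.float32))
        if .02<r<.034: res.append((ce[i].round(0),q.mean(0).round(4),(round(x,4),round(y,4)),round(r,4),int(s[i,4])))
    return res
E
python3 - <<'E'
from plant import robot
from h import *
s=robot.read_state(); print(s['tool_pos'])
c=robot.get_calibration('wrist'); p,d=robot.read_camera('wrist'); cv2.imwrite('pics/w4.png',p)
for r in caps(c,p): print(r)
c=robot.get_calibration('top'); p,d=robot.read_camera('top'); cv2.imwrite('pics/t4.png',p)
for r in caps(c,p): print('top',r)
E
```

```text
[0.44836496 0.1792682  0.19551363]
(array([397., 135.]), array([0.5968, 0.2163]), (0.5969, 0.2157), 0.0256, 2051)
(array([252., 139.]), array([0.4532, 0.2251]), (0.453, 0.225), 0.0255, 2029)
(array([ 11., 230.]), array([0.1837, 0.1508]), (0.1824, 0.1512), 0.0232, 763)
(array([407., 261.]), array([0.6127, 0.0767]), (0.607, 0.0744), 0.0252, 432)
(array([322., 268.]), array([0.5179, 0.0766]), (0.5152, 0.0695), 0.0244, 402)
top (array([ 69., 119.]), array([0.7244, 0.7282]), (0.7259, 0.7258), 0.0262, 174)
top (array([182., 157.]), array([0.606 , 0.3598]), (0.6032, 0.358), 0.0269, 178)
top (array([ 18., 198.]), array([0.4672, 0.8686]), (0.4668, 0.8691), 0.0255, 148)
top (array([360., 254.]), array([ 0.3137, -0.2014]), (0.3131, -0.2018), 0.026, 176)
```

View pics/w4.png

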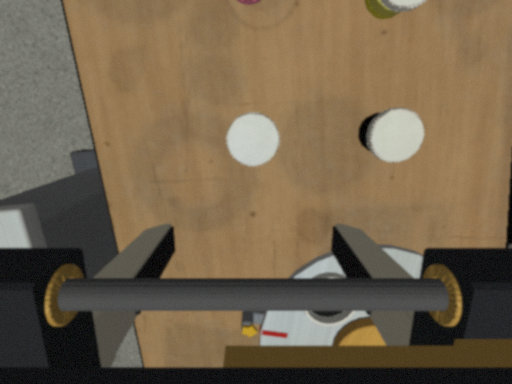

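The wrist view shows the near jar's cap at (252,139), the black-bodied jar's cap at (397,135), and the third jar at the top edge. Wrist and top cameras agree. I'm descending on the first jar.

Run:
```python
from plant import robot
from h import *
s=robot.read_state(); plan(s,[.453,.225,.03],0)
```

```text
tx 0.154 ty 0.003 tz 0.552 turn -0.0292 cur psi -5.3 tilt 0.0031 rows>= 4
   approx q6 deg 26.4
```

{"fn": "drive_tool", "kwargs": {"steps": [{"jaw": 1,"tx": 0.154,"ty": 0.0,"tz": 0,"turn": 0},{"jaw": 1,"tx": 0.154,"ty": 0.0,"tz": 0.15,"turn": 0},{"jaw": 1,"tx": 0.154,"ty": 0.0,"tz": 0.3,"turn": 0},{"jaw": 1,"tx": 0.154,"ty": 0.0,"tz": 0.4,"turn": 0},{"jaw": 1,"tx": 0.154,"ty": 0.0,"tz": 0.4,"turn": 0}]}}

```text
t: 8.55
tool_pos: [0.449, 0.2237, 0.0714]
orientation: [-2.325, -2.106, 0.016]
force: [-0.9, -0.5, -0.2]
opening: 0.0927
```

Run:
```python
from plant import robot
from h import *
s=robot.read_state(); plan(s,[.453,.225,.03],-5); print(s['tool_pos'])
```

```text
tx 0.006 ty 0.014 tz 0.138 turn -0.0036 cur psi -5.7 tilt 0.0112 rows>= 1
   approx q6 deg 31.4
[0.44899964 0.22372924 0.07141563]
```

{"fn": "drive_tool", "kwargs": {"steps": [{"jaw": 1,"tx": 0.005,"ty": 0.014,"tz": 0.1,"turn": 0},{"jaw": 1,"tx": 0.005,"ty": 0.014,"tz": 0.14,"turn": 0},{"jaw": 1,"tx": 0.005,"ty": 0.014,"tz": 0.14,"turn": 0},{"jaw": 0,"tx": 0.005,"ty": 0.014,"tz": 0.14,"turn": 0},{"jaw": 0,"tx": 0.005,"ty": 0.014,"tz": 0.14,"turn": 0},{"jaw": 0,"tx": 0.005,"ty": 0.014,"tz": 0.14,"turn": 0},{"jaw": 0,"tx": 0.005,"ty": 0.014,"tz": 0.14,"turn": 0},{"jaw": 0,"tx": 0.005,"ty": 0.014,"tz": 0.14,"turn": 0},{"jaw": 0,"tx": 0.005,"ty": 0.014,"tz": 0.14,"turn": 0}], "force": 15}}

```text
t: 9.45
tool_pos: [0.4583, 0.2265, 0.0359]
orientation: [-2.324, -2.114, -0.0]
force: [-1.6, -0.1, 2.8]
opening: 0.0511
```

Run:
```python
from plant import robot
from h import *
s=robot.read_state(); print(s['tool_pos'],s['opening'],s['force'],R.from_rotvec(s['orientation']).as_matrix().round(3))
plan(s,[.527,.0305,.16],-5)
```

```text
[0.45825697 0.22654861 0.0358756 ] 0.05111274582768928 [-1.56343296 -0.1159601   2.81861524] [[ 0.095  0.996  0.   ]
 [ 0.996 -0.095  0.   ]
 [ 0.     0.    -1.   ]]
 tx -0.629 ty 0.290 tz -0.414 turn -0.0024 cur psi -5.4 tilt 0.0001 rows>= 5
   approx q6 deg 8.3
```

{"fn": "drive_tool", "kwargs": {"steps": [{"jaw": 0,"tx": 0,"ty": 0,"tz": -0.15,"turn": 0},{"jaw": 0,"tx": 0,"ty": 0,"tz": -0.3,"turn": 0},{"jaw": 0,"tx": -0.1,"ty": 0.05,"tz": -0.38,"turn": 0},{"jaw": 0,"tx": -0.25,"ty": 0.12,"tz": -0.38,"turn": 0},{"jaw": 0,"tx": -0.4,"ty": 0.19,"tz": -0.38,"turn": 0},{"jaw": 0,"tx": -0.55,"ty": 0.25,"tz": -0.38,"turn": 0},{"jaw": 0,"tx": -0.63,"ty": 0.29,"tz": -0.38,"turn": 0},{"jaw": 0,"tx": -0.63,"ty": 0.29,"tz": -0.38,"turn": 0},{"jaw": 0,"tx": -0.63,"ty": 0.29,"tz": -0.38,"turn": 0},{"jaw": 0,"tx": -0.63,"ty": 0.29,"tz": -0.38,"turn": 0},{"jaw": 0,"tx": -0.63,"ty": 0.29,"tz": -0.38,"turn": 0}]}}

```text
t: 10.55
tool_pos: [0.5266, 0.0313, 0.1495]
orientation: [-2.322, -2.115, 0.0]
force: [-0.4, 1.1, -0.4]
opening: 0.0509
```

Run:
```python
from plant import robot
from h import *
s=robot.read_state(); print(s['tool_pos'],s['opening'],s['force'])
plan(s,[.527,.0305,.079],-5)
c=robot.get_calibration('wrist'); p,d=robot.read_camera('wrist'); cv2.imwrite('pics/w5.png',p)
for P in [s['tool_pos'],[.527,.0305,.042]]: print(proj(c,P))
print(caps(c,p,z=s['tool_pos'][2]+.019))
```

```text
[0.52664484 0.03128516 0.14949968] 0.05091345717454125 [-0.35608818  1.08142035 -0.40002907]
 tx -0.003 ty 0.002 tz 0.235 turn -0.0019 cur psi -5.3 tilt 0.0004 rows>= 2
   approx q6 deg 8.3
[250.3419687  239.04838742]
[251.5986889  193.24166996]
[(array([252., 248.]), array([0.5281, 0.0341]), (0.526, 0.0294), 0.0271, 5301)]
```

View pics/w5.png

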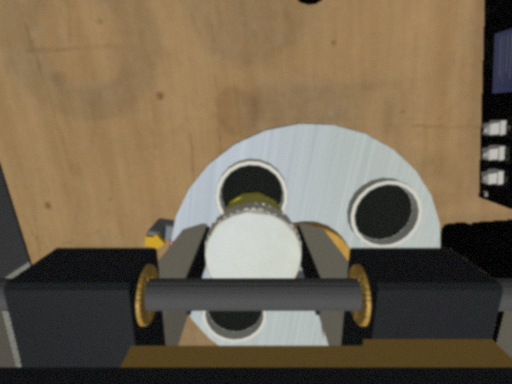

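{"fn": "drive_tool", "kwargs": {"steps": [{"jaw": 0,"tx": -0.003,"ty": 0.002,"tz": 0.1,"turn": 0},{"jaw": 0,"tx": -0.003,"ty": 0.002,"tz": 0.18,"turn": 0},{"jaw": 0,"tx": -0.003,"ty": 0.002,"tz": 0.21,"turn": 0},{"jaw": 0,"tx": -0.003,"ty": 0.002,"tz": 0.225,"turn": 0},{"jaw": 0,"tx": -0.003,"ty": 0.002,"tz": 0.235,"turn": 0},{"jaw": 0,"tx": -0.003,"ty": 0.002,"tz": 0.235,"turn": 0},{"jaw": 0,"tx": -0.003,"ty": 0.002,"tz": 0.235,"turn": 0}]}}

```text
t: 11.3
tool_pos: [0.5283, 0.0292, 0.0803]
orientation: [2.323, 2.113, 0.002]
force: [-0.5, 0.3, -0.4]
opening: 0.0512
```

{"fn": "drive_tool", "kwargs": {"steps": [{"jaw": 0,"tx": 0,"ty": 0,"tz": 0.006,"turn": 0},{"jaw": 1,"tx": 0,"ty": 0,"tz": 0.006,"turn": 0},{"jaw": 1,"tx": 0,"ty": 0,"tz": 0.006,"turn": 0},{"jaw": 1,"tx": 0,"ty": 0,"tz": 0.006,"turn": 0},{"jaw": 1,"tx": 0,"ty": 0,"tz": -0.1,"turn": 0},{"jaw": 1,"tx": 0,"ty": 0,"tz": -0.25,"turn": 0},{"jaw": 1,"tx": 0,"ty": 0,"tz": -0.4,"turn": 0},{"jaw": 1,"tx": 0,"ty": 0,"tz": -0.4,"turn": 0},{"jaw": 1,"tx": 0,"ty": 0,"tz": -0.4,"turn": 0}]}}

```text
t: 12.2
tool_pos: [0.5287, 0.0291, 0.2009]
orientation: [2.322, 2.112, 0.004]
force: [0.4, 0.5, -0.6]
opening: 0.0931
```

Run:
```python
from plant import robot
from h import *
s=robot.read_state(); print(s['tool_pos'],s['opening'],s['force'])
c=robot.get_calibration('wrist'); p,d=robot.read_camera('wrist'); cv2.imwrite('pics/w6.png',p)
print(caps(c,p,z=.097));print(caps(c,p,z=.055));
o=analyse(c,p);print(o['pockets'],o.get('mark'))
c=robot.get_calibration('top'); p,d=robot.read_camera('top'); cv2.imwrite('pics/t6.png',p)
for r in caps(c,p): print('top',r)
plan(s,[.5969,.2157,.13],-5)
```

```text
[0.52865712 0.02907646 0.20089268] 0.09314790928548601 [ 0.36187164  0.54025897 -0.60377027]
[(array([198., 195.]), array([0.48  , 0.0321]), (0.4786, 0.037), 0.0315, 866), (array([323., 322.]), array([ 0.5901, -0.1159]), (0.5999, -0.1173), 0.0295, 342)]
[]
[[6.49720402e-01 3.60944036e-04]] [ 0.45907962 -0.01705886]
top (array([ 69., 119.]), array([0.724 , 0.7283]), (0.7256, 0.7258), 0.0261, 171)
top (array([182., 158.]), array([0.6024, 0.3575]), (0.6027, 0.358), 0.0271, 217)
top (array([226., 161.]), array([0.5961, 0.2171]), (0.5957, 0.217), 0.027, 217)
top (array([ 18., 198.]), array([0.4672, 0.8686]), (0.4668, 0.8691), 0.0255, 147)
top (array([360., 254.]), array([ 0.3137, -0.2014]), (0.3131, -0.2018), 0.026, 176)
 tx 0.641 ty 0.167 tz 0.237 turn -0.0024 cur psi -5.4 tilt 0.0036 rows>= 5
   approx q6 deg 24.9
```

View pics/w6.png

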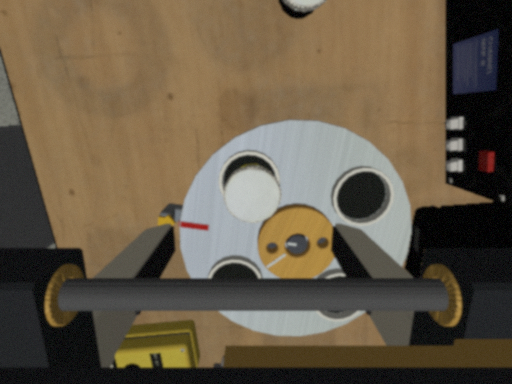

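Jar 1 stands in its pocket at (252,190), and the mark at (195,226) is still at the pointer. Next is jar 2, at (0.596, 0.216).

{"fn": "drive_tool", "kwargs": {"steps": [{"jaw": 1,"tx": 0.16,"ty": 0.04,"tz": 0.1,"turn": 0},{"jaw": 1,"tx": 0.32,"ty": 0.08,"tz": 0.2,"turn": 0},{"jaw": 1,"tx": 0.48,"ty": 0.12,"tz": 0.3,"turn": 0},{"jaw": 1,"tx": 0.62,"ty": 0.16,"tz": 0.35,"turn": 0},{"jaw": 1,"tx": 0.641,"ty": 0.166,"tz": 0.4,"turn": 0},{"jaw": 1,"tx": 0.641,"ty": 0.166,"tz": 0.4,"turn": 0},{"jaw": 1,"tx": 0.641,"ty": 0.166,"tz": 0.4,"turn": 0},{"jaw": 1,"tx": 0.641,"ty": 0.166,"tz": 0.4,"turn": 0}]}}

```text
t: 13.1
tool_pos: [0.595, 0.2149, 0.0791]
orientation: [2.325, 2.113, -0.001]
force: [-0.4, 0.0, 0.3]
opening: 0.093
```

Run:
```python
from plant import robot
from h import *
s=robot.read_state(); print(s['tool_pos'],s['opening'],s['force'])
c=robot.get_calibration('top'); p,d=robot.read_camera('top')
c=robot.get_calibration('wrist'); p,d=robot.read_camera('wrist'); cv2.imwrite('pics/w7.png',p)
for r in caps(c,p): print('w',r)
plan(s,[.5965,.2162,.034],-5)
```

```text
[0.59504686 0.21492588 0.07906675] 0.09303364656842332 [-0.39119238  0.0340574   0.34127895]
w (array([240.,  13.]), array([0.6022, 0.3408]), (0.603, 0.3473), 0.0232, 1985)
w (array([253., 220.]), array([0.5973, 0.2171]), (0.5972, 0.2166), 0.0254, 4157)
 tx 0.005 ty 0.004 tz 0.150 turn -0.0026 cur psi -5.5 tilt 0.0007 rows>= 1
   approx q6 deg 24.9
```

{"fn": "drive_tool", "kwargs": {"steps": [{"jaw": 1,"tx": 0.005,"ty": 0.005,"tz": 0.08,"turn": 0},{"jaw": 1,"tx": 0.005,"ty": 0.005,"tz": 0.15,"turn": 0},{"jaw": 1,"tx": 0.005,"ty": 0.005,"tz": 0.15,"turn": 0},{"jaw": 1,"tx": 0.005,"ty": 0.005,"tz": 0.15,"turn": 0},{"jaw": 0,"tx": 0.005,"ty": 0.005,"tz": 0.15,"turn": 0},{"jaw": 0,"tx": 0.005,"ty": 0.005,"tz": 0.15,"turn": 0},{"jaw": 0,"tx": 0.005,"ty": 0.005,"tz": 0.15,"turn": 0},{"jaw": 0,"tx": 0.005,"ty": 0.005,"tz": 0.15,"turn": 0},{"jaw": 0,"tx": 0.005,"ty": 0.005,"tz": 0.15,"turn": 0},{"jaw": 0,"tx": 0.005,"ty": 0.005,"tz": 0.15,"turn": 0}], "force": 15}}

```text
t: 14.2
tool_pos: [0.5969, 0.2173, 0.0342]
orientation: [-2.324, -2.114, 0.0]
force: [-0.4, 0.6, 1.0]
opening: 0.0512
```

Run:
```python
from plant import robot
from h import *
s=robot.read_state(); print(s['tool_pos'],s['opening'],s['force'])
plan(s,[.497,-.0915,.19],-5)
```

```text
[0.59690607 0.21727197 0.03421932] 0.05118091734652111 [-0.41372083  0.62592826  0.95145249]
 tx -1.056 ty -0.234 tz -0.519 turn -0.0023 cur psi -5.4 tilt 0.0000 rows>= 8
   approx q6 deg -5.4
```

{"fn": "drive_tool", "kwargs": {"steps": [{"jaw": 0,"tx": 0,"ty": 0,"tz": -0.15,"turn": 0},{"jaw": 0,"tx": 0,"ty": 0,"tz": -0.3,"turn": 0},{"jaw": 0,"tx": -0.08,"ty": -0.02,"tz": -0.44,"turn": 0},{"jaw": 0,"tx": -0.2,"ty": -0.05,"tz": -0.52,"turn": 0},{"jaw": 0,"tx": -0.35,"ty": -0.08,"tz": -0.52,"turn": 0},{"jaw": 0,"tx": -0.5,"ty": -0.11,"tz": -0.52,"turn": 0},{"jaw": 0,"tx": -0.65,"ty": -0.14,"tz": -0.52,"turn": 0},{"jaw": 0,"tx": -0.8,"ty": -0.18,"tz": -0.52,"turn": 0},{"jaw": 0,"tx": -0.92,"ty": -0.21,"tz": -0.52,"turn": 0},{"jaw": 0,"tx": -1.0,"ty": -0.234,"tz": -0.52,"turn": 0},{"jaw": 0,"tx": -1.0,"ty": -0.234,"tz": -0.52,"turn": 0}]}}

```text
t: 15.3
tool_pos: [0.4976, -0.0775, 0.1901]
orientation: [2.328, 2.109, -0.001]
force: [0.2, 0.5, -0.4]
opening: 0.0513
```

{"fn": "drive_tool", "kwargs": {"steps": [{"jaw": 0,"tx": -0.056,"ty": 0,"tz": 0,"turn": 0},{"jaw": 0,"tx": -0.056,"ty": 0,"tz": 0.1,"turn": 0},{"jaw": 0,"tx": -0.056,"ty": 0,"tz": 0.2,"turn": 0},{"jaw": 0,"tx": -0.056,"ty": 0,"tz": 0.2,"turn": 0},{"jaw": 0,"tx": -0.056,"ty": 0,"tz": 0.2,"turn": 0},{"jaw": 0,"tx": -0.056,"ty": 0,"tz": 0.2,"turn": 0}]}}

```text
t: 15.9
tool_pos: [0.4983, -0.0913, 0.132]
orientation: [2.322, 2.113, 0.002]
force: [0.4, -0.5, -0.0]
opening: 0.0511
```

Run:
```python
from plant import robot
from h import *
s=robot.read_state(); print(s['tool_pos'],s['opening'],s['force'])
c=robot.get_calibration('wrist'); p,d=robot.read_camera('wrist'); cv2.imwrite('pics/w8.png',p)
print(caps(c,p,z=s['tool_pos'][2]+.021), proj(c,[.497,-.0915,.054]))
plan(s,[.497,-.0915,.077],-5)
```

```text
[ 0.49826455 -0.09134639  0.13198005] 0.051061165356986585 [ 0.42189476 -0.54595623 -0.02803063]
[(array([252., 247.]), array([ 0.4999, -0.087 ]), (0.4992, -0.0911), 0.0258, 5460)] [249.28078832 201.74796594]
 tx -0.001 ty -0.005 tz 0.183 turn -0.0022 cur psi -5.4 tilt 0.0023 rows>= 2
   approx q6 deg -5.4
```

View pics/w8.png

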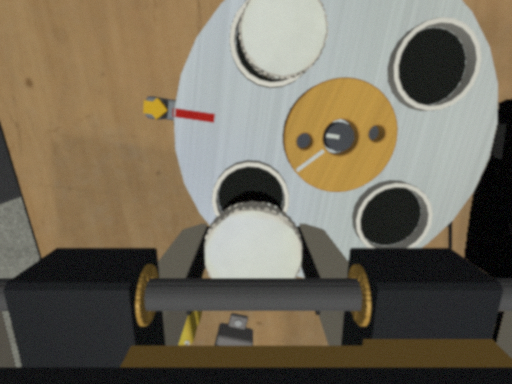

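{"fn": "drive_tool", "kwargs": {"steps": [{"jaw": 0,"tx": -0.001,"ty": -0.005,"tz": 0.08,"turn": 0},{"jaw": 0,"tx": -0.001,"ty": -0.005,"tz": 0.14,"turn": 0},{"jaw": 0,"tx": -0.001,"ty": -0.005,"tz": 0.17,"turn": 0},{"jaw": 0,"tx": -0.001,"ty": -0.005,"tz": 0.182,"turn": 0},{"jaw": 0,"tx": -0.001,"ty": -0.005,"tz": 0.182,"turn": 0},{"jaw": 0,"tx": -0.001,"ty": -0.005,"tz": 0.182,"turn": 0},{"jaw": 1,"tx": -0.001,"ty": -0.005,"tz": 0.182,"turn": 0},{"jaw": 1,"tx": -0.001,"ty": -0.005,"tz": 0.182,"turn": 0},{"jaw": 1,"tx": -0.001,"ty": -0.005,"tz": 0.182,"turn": 0},{"jaw": 1,"tx": -0.001,"ty": -0.005,"tz": 0.08,"turn": 0},{"jaw": 1,"tx": -0.001,"ty": -0.005,"tz": -0.08,"turn": 0},{"jaw": 1,"tx": -0.001,"ty": -0.005,"tz": -0.2,"turn": 0}]}}

```text
t: 17.15
tool_pos: [0.4957, -0.0917, 0.1925]
orientation: [2.324, 2.113, 0.001]
force: [0.8, -0.8, -0.8]
opening: 0.0918
```

Run:
```python
from plant import robot
from h import *
s=robot.read_state(); print(s['tool_pos'],s['opening'],s['force'])
c=robot.get_calibration('wrist'); p,d=robot.read_camera('wrist'); cv2.imwrite('pics/w9.png',p)
print(caps(c,p,z=.097)); o=analyse(c,p); print(o)
c=robot.get_calibration('top'); p,d=robot.read_camera('top'); cv2.imwrite('pics/t9.png',p)
for r in caps(c,p): print('top',r)
plan(s,[.603,.3575,.13],60)
plan(s,[.603,.3575,.13],90)
```

```text
[ 0.49568084 -0.09169356  0.19246972] 0.09182443379506933 [ 0.77562084 -0.78123937 -0.84945935]
[(array([322.,  52.]), array([0.5629, 0.0208]), (0.5573, 0.0248), 0.0336, 1363), (array([210.,  75.]), array([0.4723, 0.0119]), (0.4744, 0.0143), 0.0322, 809), (array([280., 118.]), array([ 0.5266, -0.027 ]), (0.5297, -0.0316), 0.0296, 388)]
{'pockets': array([[ 0.64968855,  0.00278297],
       [ 0.62136867, -0.12038943]]), 'mark': array([ 0.45911167, -0.01814316]), 'nmark': 179, 'ring': (0.5721, -0.0444, 0.0434), 'pointer': array([ 0.53511487, -0.00323209]), 'npt': 8517}
top (array([ 69., 119.]), array([0.7243, 0.7284]), (0.7257, 0.7259), 0.0262, 173)
top (array([182., 158.]), array([0.6023, 0.3576]), (0.6027, 0.358), 0.0271, 218)
top (array([ 18., 198.]), array([0.4672, 0.8686]), (0.4668, 0.8691), 0.0255, 148)
 tx 1.524 ty 0.214 tz 0.208 turn -0.3635 cur psi -5.4 tilt 0.0009 rows>= 10
   approx q6 deg -29.3
 tx 1.524 ty 0.214 tz 0.208 turn -0.5302 cur psi -5.4 tilt 0.0009 rows>= 12
   approx q6 deg -59.3
```

View pics/w9.png

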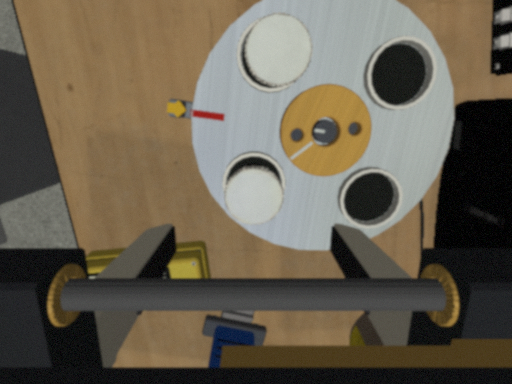

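{"fn": "drive_tool", "kwargs": {"steps": [{"jaw": 1,"tx": 0.8,"ty": 0.11,"tz": 0,"turn": -0.37},{"jaw": 1,"tx": 0.8,"ty": 0.11,"tz": 0,"turn": -0.37},{"jaw": 1,"tx": 0.8,"ty": 0.11,"tz": 0,"turn": -0.37},{"jaw": 1,"tx": 0.8,"ty": 0.11,"tz": 0,"turn": -0.37},{"jaw": 1,"tx": 0.8,"ty": 0.11,"tz": 0,"turn": -0.37},{"jaw": 1,"tx": 0.8,"ty": 0.11,"tz": 0,"turn": -0.37},{"jaw": 1,"tx": 0.8,"ty": 0.11,"tz": 0,"turn": -0.37},{"jaw": 1,"tx": 0.8,"ty": 0.11,"tz": 0,"turn": -0.37}]}}

```text
t: 18.05
tool_pos: [0.5507, 0.1447, 0.1892]
orientation: [-0.771, -3.044, 0.001]
force: [-0.2, -0.5, -0.2]
opening: 0.0929
```

Run:
```python
from plant import robot
from h import *
s=robot.read_state(); print(s['tool_pos'])
plan(s,[.603,.358,.12],90)
```

```text
[0.55068394 0.14474527 0.18917914]
 tx 0.185 ty 0.708 tz 0.230 turn -0.1579 cur psi 61.6 tilt 0.0013 rows>= 5
   approx q6 deg -59.3
```

{"fn": "drive_tool", "kwargs": {"steps": [{"jaw": 1,"tx": 0.185,"ty": 0.708,"tz": 0.23,"turn": -0.158},{"jaw": 1,"tx": 0.185,"ty": 0.708,"tz": 0.23,"turn": -0.158},{"jaw": 1,"tx": 0.185,"ty": 0.708,"tz": 0.23,"turn": -0.158},{"jaw": 1,"tx": 0.185,"ty": 0.708,"tz": 0.23,"turn": -0.158},{"jaw": 1,"tx": 0.185,"ty": 0.708,"tz": 0.23,"turn": -0.158},{"jaw": 1,"tx": 0.185,"ty": 0.708,"tz": 0.23,"turn": -0.158},{"jaw": 1,"tx": 0.185,"ty": 0.708,"tz": 0.23,"turn": -0.158},{"jaw": 1,"tx": 0.185,"ty": 0.708,"tz": 0.23,"turn": -0.158}]}}

```text
t: 18.85
tool_pos: [0.605, 0.356, 0.1212]
orientation: [0.012, 3.141, -0.001]
force: [0.4, 0.1, 1.2]
opening: 0.0928
```

Run:
```python
from plant import robot
from h import *
s=robot.read_state(); print(s['tool_pos'])
c=robot.get_calibration('wrist'); p,d=robot.read_camera('wrist'); cv2.imwrite('pics/w10.png',p)
for r in caps(c,p): print(r)
plan(s,[.603,.358,.034],90)
```

```text
[0.60503465 0.3560181  0.12124852]
(array([253., 200.]), array([0.6027, 0.3562]), (0.6031, 0.3564), 0.0256, 2999)
 tx 0.007 ty 0.007 tz 0.291 turn -0.0024 cur psi 89.6 tilt 0.0003 rows>= 2
   approx q6 deg -59.3
```

View pics/w10.png

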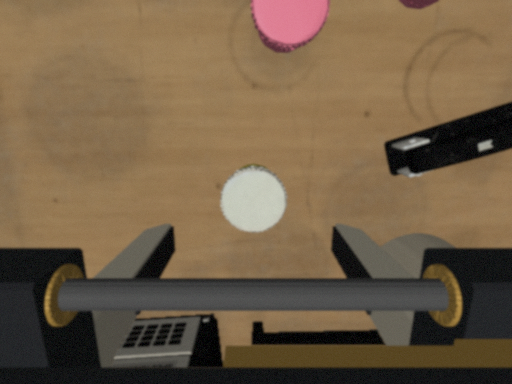

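The white cap is centred between the fingers at (253,200). The pink look-alike at (290,20) is clear of them.

{"fn": "drive_tool", "kwargs": {"steps": [{"jaw": 1,"tx": 0.006,"ty": 0.003,"tz": 0.15,"turn": 0},{"jaw": 1,"tx": 0.006,"ty": 0.003,"tz": 0.25,"turn": 0},{"jaw": 1,"tx": 0.006,"ty": 0.003,"tz": 0.29,"turn": 0},{"jaw": 1,"tx": 0.006,"ty": 0.003,"tz": 0.29,"turn": 0},{"jaw": 1,"tx": 0.006,"ty": 0.003,"tz": 0.29,"turn": 0},{"jaw": 0,"tx": 0.006,"ty": 0.003,"tz": 0.29,"turn": 0},{"jaw": 0,"tx": 0.006,"ty": 0.003,"tz": 0.29,"turn": 0},{"jaw": 0,"tx": 0.006,"ty": 0.003,"tz": 0.29,"turn": 0},{"jaw": 0,"tx": 0.006,"ty": 0.003,"tz": 0.29,"turn": 0},{"jaw": 0,"tx": 0.006,"ty": 0.003,"tz": 0.29,"turn": 0},{"jaw": 0,"tx": 0.006,"ty": 0.003,"tz": 0.29,"turn": 0}], "force": 15}}

```text
t: 20.0
tool_pos: [0.6031, 0.3579, 0.0342]
orientation: [-0.01, -3.142, 0.0]
force: [-0.4, 0.4, 0.9]
opening: 0.051
```

Run:
```python
from plant import robot
from h import *
s=robot.read_state(); print(s['tool_pos'],s['opening'],s['force'])
plan(s,[.62,-.1205,.18],90)
```

```text
[0.60306842 0.35786352 0.03418169] 0.05103392946660034 [-0.43922134  0.3626813   0.94871735]
 tx -0.067 ty -1.594 tz -0.486 turn -0.0021 cur psi 89.6 tilt 0.0001 rows>= 11
   approx q6 deg -101.0
```

{"fn": "drive_tool", "kwargs": {"steps": [{"jaw": 0,"tx": 0,"ty": 0,"tz": -0.16,"turn": 0},{"jaw": 0,"tx": 0,"ty": 0,"tz": -0.32,"turn": 0},{"jaw": 0,"tx": 0,"ty": -0.08,"tz": -0.46,"turn": 0},{"jaw": 0,"tx": -0.01,"ty": -0.22,"tz": -0.49,"turn": 0},{"jaw": 0,"tx": -0.02,"ty": -0.38,"tz": -0.49,"turn": 0},{"jaw": 0,"tx": -0.03,"ty": -0.54,"tz": -0.49,"turn": 0},{"jaw": 0,"tx": -0.04,"ty": -0.7,"tz": -0.49,"turn": 0},{"jaw": 0,"tx": -0.05,"ty": -0.86,"tz": -0.49,"turn": 0},{"jaw": 0,"tx": -0.06,"ty": -1.0,"tz": -0.49,"turn": 0}]}}

```text
t: 20.9
tool_pos: [0.6187, 0.0554, 0.181]
orientation: [-0.011, -3.141, 0.0]
force: [0.5, -0.5, -0.0]
opening: 0.0509
```

{"fn": "drive_tool", "kwargs": {"steps": [{"jaw": 0,"tx": -0.0,"ty": -0.15,"tz": 0,"turn": 0},{"jaw": 0,"tx": -0.005,"ty": -0.3,"tz": 0,"turn": 0},{"jaw": 0,"tx": -0.007,"ty": -0.45,"tz": 0,"turn": 0},{"jaw": 0,"tx": -0.007,"ty": -0.55,"tz": 0.08,"turn": 0},{"jaw": 0,"tx": -0.007,"ty": -0.594,"tz": 0.16,"turn": 0},{"jaw": 0,"tx": -0.007,"ty": -0.594,"tz": 0.16,"turn": 0},{"jaw": 0,"tx": -0.007,"ty": -0.594,"tz": 0.16,"turn": 0},{"jaw": 0,"tx": -0.007,"ty": -0.594,"tz": 0.16,"turn": 0},{"jaw": 0,"tx": -0.007,"ty": -0.594,"tz": 0.16,"turn": 0}]}}

```text
t: 21.8
tool_pos: [0.6211, -0.1194, 0.135]
orientation: [0.008, 3.139, -0.001]
force: [0.8, 0.2, -0.9]
opening: 0.0511
```

Run:
```python
from plant import robot
from h import *
s=robot.read_state(); print(s['tool_pos'],s['opening'],s['force'])
c=robot.get_calibration('wrist'); p,d=robot.read_camera('wrist'); cv2.imwrite('pics/w11.png',p)
print(caps(c,p,z=s['tool_pos'][2]+.021), proj(c,[.62,-.1205,.054])); o=analyse(c,p); print(o)
plan(s,[.62,-.1205,.077],90)
```

```text
[ 0.62109783 -0.11939332  0.13501134] 0.05109420606491685 [ 0.78326857  0.24236469 -0.86120784]
[(array([252., 244.]), array([ 0.6169, -0.1194]), (0.6199, -0.1195), 0.026, 5885)] [251.35631002 196.7104174 ]
{'pockets': array([], dtype=float64), 'mark': array([ 0.4719681 , -0.02104904]), 'nmark': 60, 'ring': (0.5721, -0.0455, 0.0437), 'pointer': array([ 0.58961453, -0.02608697]), 'npt': 2335}
 tx 0.004 ty -0.004 tz 0.193 turn -0.0016 cur psi 89.7 tilt 0.0026 rows>= 2
   approx q6 deg -101.0
```

View pics/w11.png

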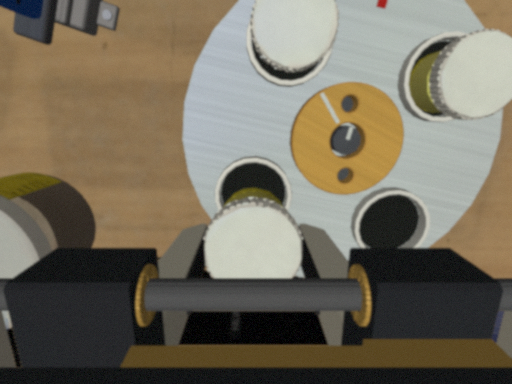

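{"fn": "drive_tool", "kwargs": {"steps": [{"jaw": 0,"tx": 0.003,"ty": -0.003,"tz": 0.08,"turn": 0},{"jaw": 0,"tx": 0.003,"ty": -0.003,"tz": 0.15,"turn": 0},{"jaw": 0,"tx": 0.003,"ty": -0.003,"tz": 0.18,"turn": 0},{"jaw": 0,"tx": 0.003,"ty": -0.003,"tz": 0.193,"turn": 0},{"jaw": 0,"tx": 0.003,"ty": -0.003,"tz": 0.193,"turn": 0},{"jaw": 0,"tx": 0.003,"ty": -0.003,"tz": 0.193,"turn": 0},{"jaw": 1,"tx": 0.003,"ty": -0.003,"tz": 0.193,"turn": 0},{"jaw": 1,"tx": 0.003,"ty": -0.003,"tz": 0.193,"turn": 0},{"jaw": 1,"tx": 0.003,"ty": -0.003,"tz": 0.193,"turn": 0},{"jaw": 1,"tx": 0.003,"ty": -0.003,"tz": 0.08,"turn": 0},{"jaw": 1,"tx": 0.003,"ty": -0.003,"tz": -0.08,"turn": 0},{"jaw": 1,"tx": 0.003,"ty": -0.003,"tz": -0.2,"turn": 0}]}}

```text
t: 23.05
tool_pos: [0.6193, -0.1215, 0.1957]
orientation: [0.011, 3.14, -0.001]
force: [0.4, -0.4, 0.9]
opening: 0.0913
```

Run:
```python
from plant import robot
from h import *
s=robot.read_state(); print(s['tool_pos'],s['opening'],s['force'])
c=robot.get_calibration('wrist'); p,d=robot.read_camera('wrist'); cv2.imwrite('pics/w12.png',p)
print(analyse(c,p))
c=robot.get_calibration('top'); p,d=robot.read_camera('top'); cv2.imwrite('pics/t12.png',p)
plan(s,[.46,-.22,.25],90)
```

```text
[ 0.61931774 -0.12147153  0.19569039] 0.09125290568212967 [ 0.36172196 -0.38366935  0.91669205]
{'pockets': array([[0.64799705, 0.00471788]]), 'mark': array([ 0.46117908, -0.02025424]), 'nmark': 201, 'ring': (0.5727, -0.0456, 0.0435), 'pointer': array([0.56379303, 0.03965584]), 'npt': 4150}
 tx 0.529 ty -0.332 tz -0.182 turn -0.0022 cur psi 89.6 tilt 0.0013 rows>= 4
   approx q6 deg -115.6
```

View pics/w12.png

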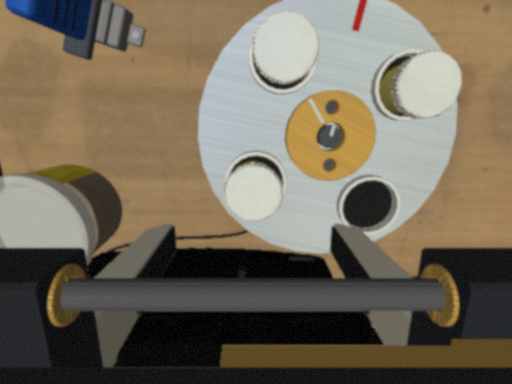

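Run:
```python
from plant import robot
from h import *
s=robot.read_state()
plan(s,[.46,-.27,.28],90)
plan(s,[.46,-.27,.28],60)
```

```text
tx 0.536 ty -0.497 tz -0.268 turn -0.0022 cur psi 89.6 tilt 0.0116 rows>= 5
   approx q6 deg -120.4
 tx 0.536 ty -0.497 tz -0.268 turn 0.1645 cur psi 89.6 tilt 0.0116 rows>= 5
   approx q6 deg -90.4
```

{"fn": "drive_tool", "kwargs": {"steps": [{"jaw": 1,"tx": 0,"ty": 0,"tz": -0.15,"turn": 0},{"jaw": 1,"tx": 0.15,"ty": -0.14,"tz": -0.28,"turn": 0},{"jaw": 1,"tx": 0.3,"ty": -0.28,"tz": -0.28,"turn": 0},{"jaw": 1,"tx": 0.45,"ty": -0.42,"tz": -0.28,"turn": 0},{"jaw": 1,"tx": 0.53,"ty": -0.5,"tz": -0.28,"turn": 0},{"jaw": 1,"tx": 0.53,"ty": -0.5,"tz": -0.28,"turn": 0},{"jaw": 1,"tx": 0.53,"ty": -0.5,"tz": -0.28,"turn": 0},{"jaw": 1,"tx": 0.53,"ty": -0.5,"tz": -0.28,"turn": 0}]}}

```text
t: 23.95
tool_pos: [0.4589, -0.2704, 0.2768]
orientation: [0.013, 3.141, 0.001]
force: [0.2, 1.2, 0.1]
opening: 0.093
```

Run:
```python
from plant import robot
from h import *
s=robot.read_state(); print(s['tool_pos'],s['opening'],s['force'])
c=robot.get_calibration('wrist'); p,d=robot.read_camera('wrist'); cv2.imwrite('pics/w13.png',p); np.save('pics/w13.npy',d); np.save('pics/w13c.npy',c,allow_pickle=True)
c=robot.get_calibration('top'); p,d=robot.read_camera('top'); cv2.imwrite('pics/t13.png',cv2.resize(p[115:262,230:420],None,fx=4,fy=4,interpolation=cv2.INTER_CUBIC)); cv2.imwrite('pics/t13f.png',p)
```

```text
[ 0.4588677  -0.27041285  0.27682583] 0.0929871202014205 [0.23256029 1.16890667 0.07360708]
```

View pics/w13.png

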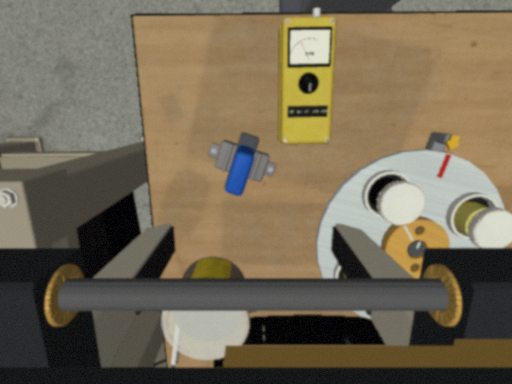

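View pics/t13.png

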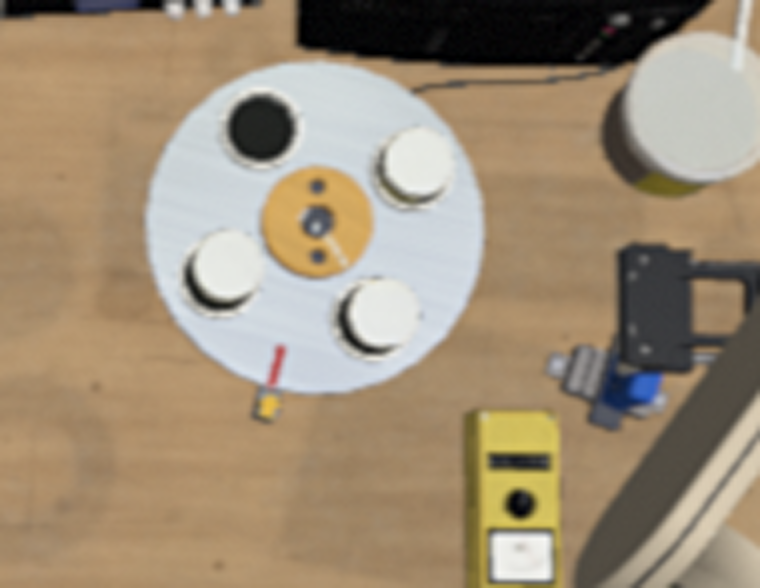

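The top view shows three jars in their pockets and the red mark right at the pointer. Now a close look at the spanner.

Run:
```python
from h import *
p=cv2.imread('pics/w13.png'); d=np.load('pics/w13.npy'); c=np.load('pics/w13c.npy',allow_pickle=True).item()
cv2.imwrite('pics/cr13.png',cv2.resize(p[120:210,190:290],None,fx=6,fy=6,interpolation=cv2.INTER_CUBIC))
W=cloud(c,d); b,g,r=[p[...,i].astype(int) for i in range(3)]
m=(b-r>50); m[:120]=0;m[215:]=0;m[:,:190]=0;m[:,290:]=0
q=W[m]; print(len(q),np.histogram(q[:,2],bins=np.arange(0,.13,.01)))
t=q[(q[:,2]>.106)&(q[:,2]<.125)]; print('top',len(t),t.mean(0),np.median(t[:,2]))
print(cv2.minAreaRect(t[:,:2].astype(np.float32)*1000))
sub=W[120:215,190:290].reshape(-1,3); 
for lo,hi in((.015,.028),(.028,.034),(.034,.042)):
    k=(sub[:,2]>lo)&(sub[:,2]<hi); k&=np.hypot(sub[:,0]-.45,sub[:,1]+.28)<.06
    x=sub[k][:,:2].astype(np.float32)*1000; print(lo,hi,len(x),cv2.minAreaRect(x) if len(x)>5 else '')
```

```text
851 (array([  0,   0,   0,   0,   0,   3,  12,  14,  16,  17,  46, 741]), array([0.  , 0.01, 0.02, 0.03, 0.04, 0.05, 0.06, 0.07, 0.08, 0.09, 0.1 ,
       0.11, 0.12]))
top 772 [ 0.45279842 -0.28565414  0.11280672] 0.1129819444492261
((453.84423828125, -285.9721984863281), (20.73417854309082, 48.5252799987793), 71.13887786865234)
0.015 0.028 680 ((438.33270263671875, -276.13543701171875), (79.29707336425781, 77.10681915283203), 71.79589080810547)
0.028 0.034 262 ((451.75592041015625, -285.5506896972656), (46.521141052246094, 74.05504608154297), 71.5678939819336)
0.034 0.042 228 ((433.4038391113281, -278.5565185546875), (37.846858978271484, 97.80099487304688), 35.55181884765625)
```

View pics/cr13.png

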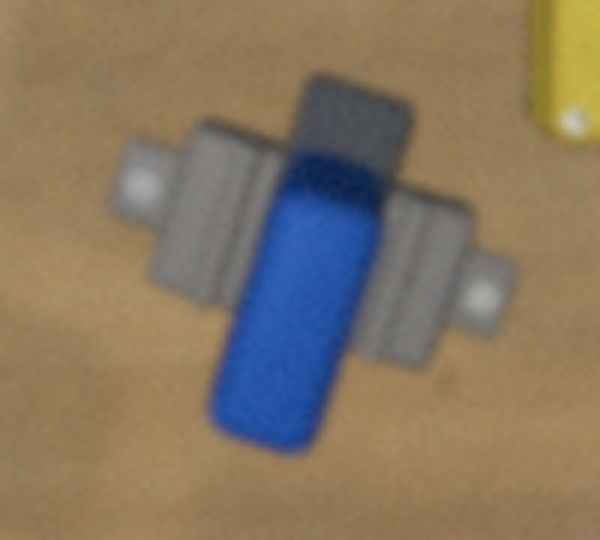

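The blue handle top lies at about (0.454, -0.286, 0.113) and measures 48 x 21 mm. Its long axis is at -18.9°, along the dark bar. The silver pieces on either side belong to the rest. I'll hover over it with the jaw at 71.3°.

Run:
```python
from plant import robot
from h import *
s=robot.read_state()
plan(s,[.4535,-.286,.17],71.3)
```

```text
tx 0.020 ty -0.055 tz 0.356 turn 0.1020 cur psi 89.7 tilt 0.0006 rows>= 3
   approx q6 deg -103.5
```

{"fn": "drive_tool", "kwargs": {"steps": [{"jaw": 1,"tx": 0.02,"ty": -0.055,"tz": 0.1,"turn": 0.102},{"jaw": 1,"tx": 0.02,"ty": -0.055,"tz": 0.2,"turn": 0.102},{"jaw": 1,"tx": 0.02,"ty": -0.055,"tz": 0.3,"turn": 0.102},{"jaw": 1,"tx": 0.02,"ty": -0.055,"tz": 0.356,"turn": 0.102},{"jaw": 1,"tx": 0.02,"ty": -0.055,"tz": 0.356,"turn": 0.102},{"jaw": 1,"tx": 0.02,"ty": -0.055,"tz": 0.356,"turn": 0.102},{"jaw": 1,"tx": 0.02,"ty": -0.055,"tz": 0.356,"turn": 0.102}]}}

```text
t: 24.75
tool_pos: [0.4541, -0.2868, 0.1719]
orientation: [0.51, 3.098, -0.002]
force: [-0.7, 0.5, -0.5]
opening: 0.093
```

```bash
cat >> h.py <<'E'
def handle(c,p,z,box=None):
    """blue handle top: rect in world at plane z"""
    b,g,r=[p[...,i].astype(int) for i in range(3)]
    m=((b-r>60)).astype(np.uint8)
    n,l,s,ce=cv2.connectedComponentsWithStats(m)
    i=1+np.argmax(s[1:,4]); v,u=np.nonzero(l==i)
    return s[i],u,v
E
python3 - <<'E'
from plant import robot
from h import *
s=robot.read_state(); print(s['tool_pos'],s['opening'])
c=robot.get_calibration('wrist'); p,d=robot.read_camera('wrist'); cv2.imwrite('pics/w14.png',p)
W=cloud(c,d); b,g,r=[p[...,i].astype(int) for i in range(3)]
m=(b-r>50)&(W[...,2]>.106)&(W[...,2]<.122); t=W[m]; v,u=np.nonzero(m)
q=world(c,None,u,v,z=.114)[:,:2]
print(len(t),t.mean(0),cv2.minAreaRect(t[:,:2].astype(np.float32)*1000),cv2.minAreaRect(q.astype(np.float32)*1000))
plan(s,[.4535,-.286,.076],71.3)
E
```

```text
[ 0.45412447 -0.28681296  0.17193668] 0.09297639759648482
1533 [ 0.45207996 -0.28516533  0.11275863] ((453.4604797363281, -285.6851806640625), (20.35321044921875, 48.337806701660156), 71.9340591430664) ((452.4248962402344, -285.3435974121094), (19.95212745666504, 48.55342483520508), 71.94326782226562)
 tx 0.004 ty 0.002 tz 0.320 turn 0.0001 cur psi 71.3 tilt 0.0023 rows>= 2
   approx q6 deg -103.5
```

View pics/w14.png

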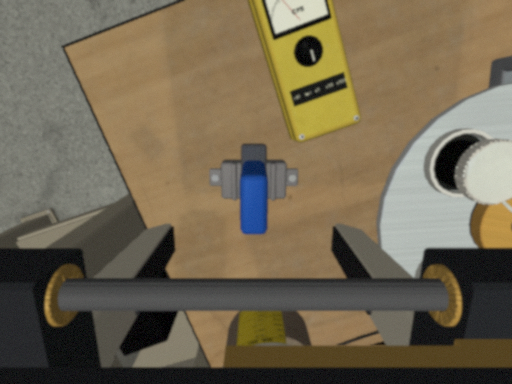

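{"fn": "drive_tool", "kwargs": {"steps": [{"jaw": 1,"tx": 0.003,"ty": 0.002,"tz": 0.1,"turn": 0},{"jaw": 1,"tx": 0.003,"ty": 0.002,"tz": 0.22,"turn": 0},{"jaw": 1,"tx": 0.003,"ty": 0.002,"tz": 0.31,"turn": 0},{"jaw": 1,"tx": 0.003,"ty": 0.002,"tz": 0.33,"turn": 0},{"jaw": 1,"tx": 0.003,"ty": 0.002,"tz": 0.33,"turn": 0},{"jaw": 1,"tx": 0.003,"ty": 0.002,"tz": 0.33,"turn": 0}]}}

```text
t: 25.4
tool_pos: [0.4535, -0.2868, 0.0735]
orientation: [0.511, 3.097, -0.002]
force: [0.3, 0.5, 0.0]
opening: 0.0933
```

Run:
```python
from plant import robot
from h import *
s=robot.read_state(); print(s['tool_pos'],s['opening'],s['force'])
plan(s,[.4530,-.2856,.072],71.5)
```

```text
[ 0.45354186 -0.28680138  0.07354629] 0.09325923741247984 [0.31435843 0.47350436 0.01605231]
 tx 0.003 ty 0.003 tz 0.005 turn -0.0014 cur psi 71.3 tilt 0.0031 rows>= 1
   approx q6 deg -103.7
```

{"fn": "drive_tool", "kwargs": {"steps": [{"jaw": 1,"tx": 0.002,"ty": 0.003,"tz": 0,"turn": 0},{"jaw": 0,"tx": 0.002,"ty": 0.003,"tz": 0,"turn": 0},{"jaw": 0,"tx": 0.002,"ty": 0.003,"tz": 0,"turn": 0},{"jaw": 0,"tx": 0.002,"ty": 0.003,"tz": 0,"turn": 0},{"jaw": 0,"tx": 0.002,"ty": 0.003,"tz": 0,"turn": 0},{"jaw": 0,"tx": 0.002,"ty": 0.003,"tz": 0,"turn": 0},{"jaw": 0,"tx": 0.002,"ty": 0.003,"tz": 0,"turn": 0},{"jaw": 0,"tx": 0.002,"ty": 0.003,"tz": 0,"turn": 0},{"jaw": 0,"tx": 0.002,"ty": 0.003,"tz": 0,"turn": 0}], "force": 15}}

```text
t: 26.3
tool_pos: [0.452, -0.2848, 0.0713]
orientation: [-0.512, -3.1, -0.0]
force: [-0.6, -0.1, 0.7]
opening: 0.0331
```

{"fn": "drive_tool", "kwargs": {"steps": [{"jaw": 0,"tx": 0,"ty": 0,"tz": 0,"turn": 0},{"jaw": 0,"tx": 0,"ty": 0,"tz": 0,"turn": 0},{"jaw": 0,"tx": 0,"ty": 0,"tz": 0,"turn": 0}], "force": 50}}

```text
t: 26.6
tool_pos: [0.4519, -0.2848, 0.0712]
orientation: [-0.512, -3.099, -0.0]
force: [-0.2, -0.4, -1.5]
opening: 0.0219
```

Run:
```python
from plant import robot
from h import *
s=robot.read_state(); print(s['tool_pos'],s['opening'],s['force'])
c=robot.get_calibration('wrist'); p,d=robot.read_camera('wrist'); cv2.imwrite('pics/w15.png',p)
c=robot.get_calibration('top'); p,d=robot.read_camera('top'); cv2.imwrite('pics/t15.png',cv2.resize(p[115:262,230:420],None,fx=4,fy=4,interpolation=cv2.INTER_CUBIC))
plan(s,[.5723,-.0447,.19],90)
```

```text
[ 0.45191204 -0.28476887  0.07121557] 0.021887105308398044 [-0.15863517 -0.36635104 -1.49170572]
 tx -0.123 ty 0.887 tz -0.396 turn -0.1042 cur psi 71.3 tilt 0.0002 rows>= 6
   approx q6 deg -94.5
```

View pics/w15.png

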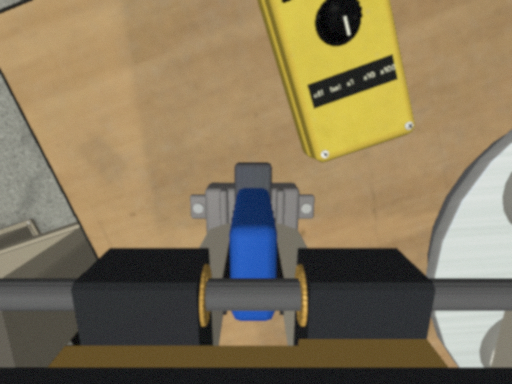

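View pics/t15.png

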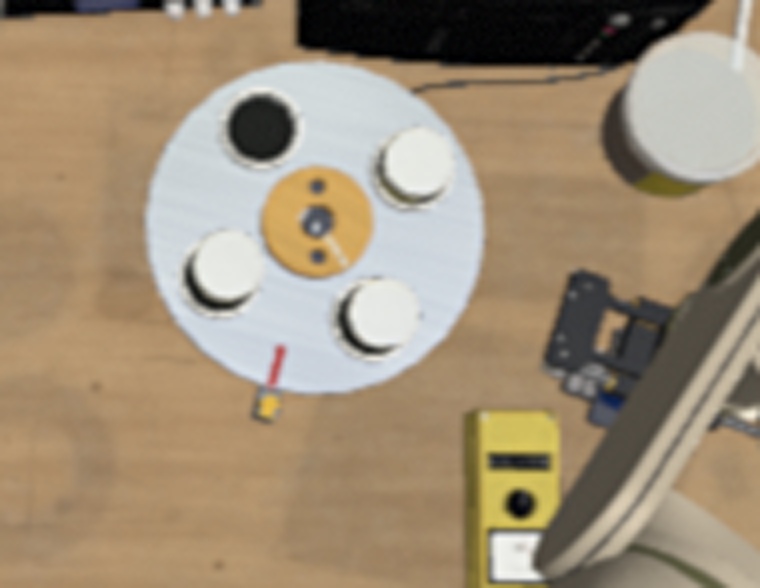

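```bash
cat >> h.py <<'E'
def holes(c,p,ctr=(.5723,-.0447)):
    g=cv2.cvtColor(p,cv2.COLOR_BGR2GRAY); S=4
    big=cv2.resize(g,None,fx=S,fy=S,interpolation=cv2.INTER_CUBIC)
    n,l,s,ce=cv2.connectedComponentsWithStats((big<115).astype(np.uint8)); out=[]
    for i in range(1,n):
        u,v=(ce[i]+.5)/S-.5
        q=world(c,None,np.array([u]),np.array([v]),z=.0595)[0,:2]; r=np.hypot(*(q-ctr))
        if r<.036: out.append((q.round(4),r.round(4),int(s[i,4])))
    return out
E
python3 - <<'E'
from plant import robot
from h import *
p=cv2.imread('pics/t13f.png'); c=robot.get_calibration('top')
for r in holes(c,p): print('top',r)
E
python3 - <<'E'
from h import *
# w12 wrist pose: psi 89.6 tool pos known -> rebuild calibration from w13c
c=np.load('pics/w13c.npy',allow_pickle=True).item()
import copy; c2=copy.deepcopy(c); c2['eye']=c['eye']+np.array([.61932,-.12147,.19569])-np.array([.45887,-.27041,.27683])
p=cv2.imread('pics/w12.png'); 
for r in holes(c2,p): print('w12',r)
p=cv2.imread('pics/w13.png')
for r in holes(c,p): print('w13',r)
c=np.load('pics/w3c.npy',allow_pickle=True).item(); p=cv2.imread('pics/w3.png')
for r in holes(c,p): print('w3',r)
E
```

```text
top (array([ 0.5996, -0.0434]), np.float64(0.0274), 126)
top (array([ 0.5725, -0.0442]), np.float64(0.0005), 580)
top (array([ 0.5437, -0.044 ]), np.float64(0.0286), 137)
w12 (array([ 0.5446, -0.0449]), np.float64(0.0277), 2496)
w12 (array([ 0.573 , -0.0445]), np.float64(0.0008), 8393)
w12 (array([ 0.6005, -0.0442]), np.float64(0.0282), 2063)
w13 (array([ 0.5447, -0.0454]), np.float64(0.0276), 939)
w13 (array([ 0.6007, -0.0446]), np.float64(0.0284), 801)
w3 (array([ 0.601 , -0.0444]), np.float64(0.0287), 1795)
w3 (array([ 0.5732, -0.0458]), np.float64(0.0015), 5564)
w3 (array([ 0.545 , -0.0452]), np.float64(0.0274), 1670)
```

{"fn": "drive_tool", "kwargs": {"steps": [{"jaw": 0,"tx": 0,"ty": 0,"tz": -0.08,"turn": 0},{"jaw": 0,"tx": 0,"ty": 0,"tz": -0.2,"turn": 0},{"jaw": 0,"tx": 0,"ty": 0,"tz": -0.32,"turn": 0},{"jaw": 0,"tx": 0,"ty": 0,"tz": -0.4,"turn": 0},{"jaw": 0,"tx": 0,"ty": 0,"tz": -0.4,"turn": 0},{"jaw": 0,"tx": 0,"ty": 0,"tz": -0.4,"turn": 0}], "force": 50}}

```text
t: 27.3
tool_pos: [0.452, -0.2847, 0.1907]
orientation: [0.512, 3.1, -0.0]
force: [-1.1, -0.5, -3.2]
opening: 0.0215
```

Run:
```python
from plant import robot
from h import *
s=robot.read_state(); print(s['tool_pos'],s['opening'],s['force'])
c=robot.get_calibration('wrist'); p,d=robot.read_camera('wrist'); cv2.imwrite('pics/w16.png',p); np.save('pics/w16.npy',d); np.save('pics/w16c.npy',c,allow_pickle=True)
plan(s,[.5713,-.0447,.19],90.7)
```

```text
[ 0.45196087 -0.28474741  0.190745  ] 0.02153388265918126 [-1.08793357 -0.49820028 -3.21553433]
 tx -0.120 ty 0.886 tz 0.002 turn -0.1080 cur psi 71.3 tilt 0.0001 rows>= 6
   approx q6 deg -95.2
```

View pics/w16.png

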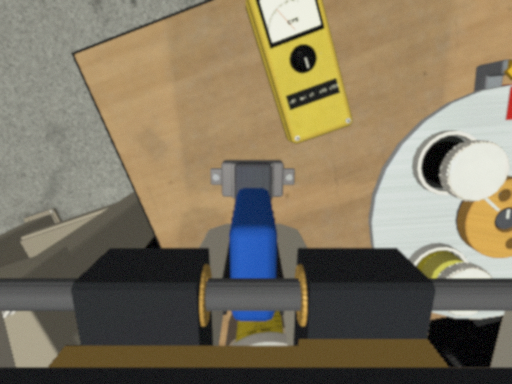

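Run:
```python
from h import *
c=np.load('pics/w16c.npy',allow_pickle=True).item(); p=cv2.imread('pics/w16.png')
P=np.array([.45196,-.28475,.190745]); M=R.from_rotvec([0.512,3.1,0]).as_matrix()
for o in(-.002,0,.002):
  print(o,[proj(c,P+M@np.array([o+e,f,-.0428])).round(1).tolist() for e in(.025,-.025) for f in(-.011,.011)])
cv2.imwrite('pics/cr16.png',cv2.resize(p[150:340,190:320],None,fx=4,fy=4,interpolation=cv2.INTER_CUBIC))
```

```text
-0.002 [[225.8, 226.2], [276.7, 226.2], [228.3, 324.7], [274.5, 324.7]]
0 [[225.7, 221.9], [276.8, 221.8], [228.2, 321.1], [274.6, 321.1]]
0.002 [[225.6, 217.5], [276.8, 217.5], [228.1, 317.5], [274.7, 317.5]]
```

View pics/cr16.png

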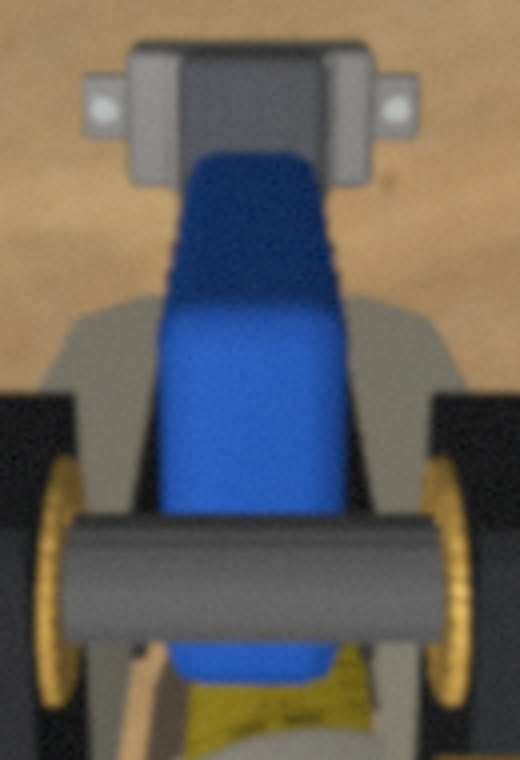

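{"fn": "drive_tool", "kwargs": {"steps": [{"jaw": 0,"tx": -0.02,"ty": 0.15,"tz": 0,"turn": -0.02},{"jaw": 0,"tx": -0.04,"ty": 0.3,"tz": 0,"turn": -0.04},{"jaw": 0,"tx": -0.06,"ty": 0.45,"tz": 0,"turn": -0.06},{"jaw": 0,"tx": -0.08,"ty": 0.6,"tz": 0,"turn": -0.08},{"jaw": 0,"tx": -0.1,"ty": 0.75,"tz": 0,"turn": -0.1},{"jaw": 0,"tx": -0.12,"ty": 0.85,"tz": 0,"turn": -0.108},{"jaw": 0,"tx": -0.12,"ty": 0.886,"tz": 0,"turn": -0.108},{"jaw": 0,"tx": -0.12,"ty": 0.886,"tz": 0,"turn": -0.108},{"jaw": 0,"tx": -0.12,"ty": 0.886,"tz": 0,"turn": -0.108},{"jaw": 0,"tx": -0.12,"ty": 0.886,"tz": 0,"turn": -0.108},{"jaw": 0,"tx": -0.12,"ty": 0.886,"tz": 0,"turn": -0.108}], "force": 50}}

```text
t: 28.45
tool_pos: [0.5711, -0.046, 0.1912]
orientation: [0.016, -3.141, 0.0]
force: [0.1, -0.4, -2.4]
opening: 0.022
```

Run:
```python
from plant import robot
from h import *
s=robot.read_state(); print(s['tool_pos'],s['opening'],s['force'])
c=robot.get_calibration('wrist'); p,d=robot.read_camera('wrist'); cv2.imwrite('pics/w17.png',p); np.save('pics/w17.npy',d); np.save('pics/w17c.npy',c,allow_pickle=True)
plan(s,[.5713,-.0447,.125],90.7)
```

```text
[ 0.57107398 -0.04597106  0.19121658] 0.022016567837411755 [ 0.14969039 -0.42158666 -2.40518151]
 tx -0.001 ty 0.004 tz 0.221 turn -0.0007 cur psi 90.6 tilt 0.0003 rows>= 2
   approx q6 deg -95.2
```

View pics/w17.png

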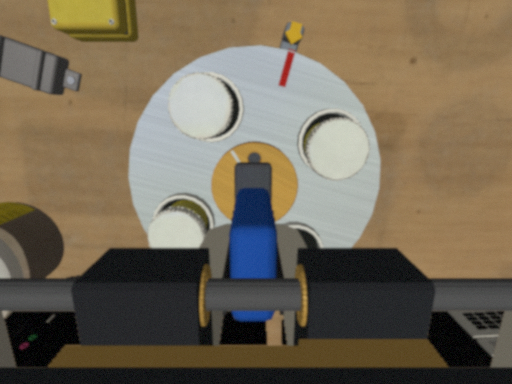

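The handle is held square. The bar end at (253,165) points at the near ring hole at (254,157), all the jars are seated, and the mark at (288,70) is at the pointer at (293,35). I'm lowering to just above the ring.

{"fn": "drive_tool", "kwargs": {"steps": [{"jaw": 0,"tx": -0.001,"ty": 0.004,"tz": 0.1,"turn": 0},{"jaw": 0,"tx": -0.001,"ty": 0.004,"tz": 0.18,"turn": 0},{"jaw": 0,"tx": -0.001,"ty": 0.004,"tz": 0.21,"turn": 0},{"jaw": 0,"tx": -0.001,"ty": 0.004,"tz": 0.21,"turn": 0},{"jaw": 0,"tx": -0.001,"ty": 0.004,"tz": 0.21,"turn": 0},{"jaw": 0,"tx": -0.001,"ty": 0.004,"tz": 0.21,"turn": 0}], "force": 50}}

```text
t: 29.1
tool_pos: [0.5729, -0.0438, 0.1302]
orientation: [-0.019, 3.139, -0.001]
force: [0.7, -0.3, -1.6]
opening: 0.022
```

Run:
```python
from plant import robot
from h import *
s=robot.read_state(); print(s['tool_pos'],s['opening'],s['force'])
c=robot.get_calibration('wrist'); p,d=robot.read_camera('wrist'); cv2.imwrite('pics/w18.png',cv2.resize(p[100:290,150:350],None,fx=4,fy=3,interpolation=cv2.INTER_CUBIC))
M=R.from_rotvec(s['orientation']).as_matrix()
print('expected hole px',proj(c,[.5446,-.0449,.0605]),'expected bar end top',proj(c,s['tool_pos']+M@np.array([.039,0,.0352])),'pin tip',proj(c,s['tool_pos']+M@np.array([.027,0,.0592])),proj(c,s['tool_pos']+M@np.array([.027,0,.0472])))
plan(s,[.5713,-.0447,.109],90.7)
```

```text
[ 0.57294754 -0.04382492  0.13019588] 0.022015633486454345 [ 0.66761365 -0.31600907 -1.64143935]
expected hole px [251.6661338  167.29126471] expected bar end top [252.48027496 160.91271267] pin tip [252.5426533  171.75400491] [252.5193424  174.94606971]
 tx 0.006 ty -0.003 tz 0.071 turn -0.0001 cur psi 90.7 tilt 0.0028 rows>= 1
   approx q6 deg -95.2
```

View pics/w18.png

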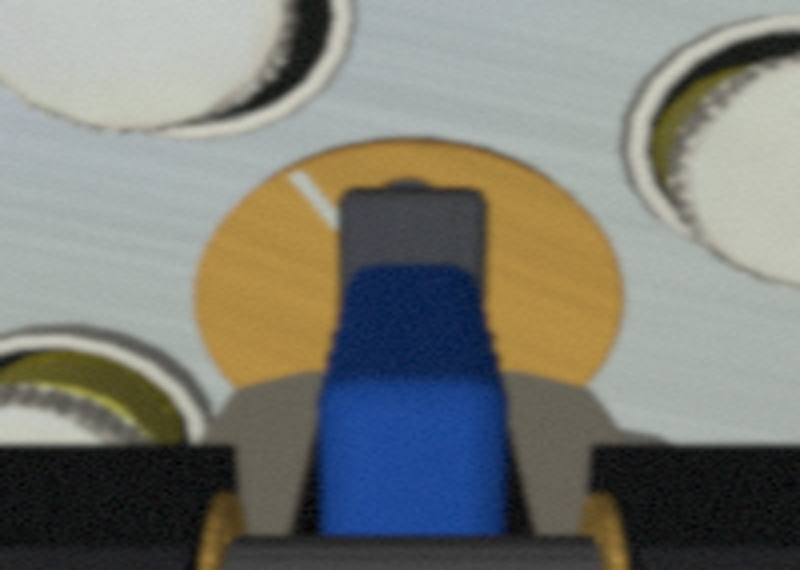

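{"fn": "drive_tool", "kwargs": {"steps": [{"jaw": 0,"tx": 0.006,"ty": -0.003,"tz": 0,"turn": 0},{"jaw": 0,"tx": 0.006,"ty": -0.003,"tz": 0,"turn": 0},{"jaw": 0,"tx": 0.006,"ty": -0.003,"tz": 0,"turn": 0},{"jaw": 0,"tx": 0.006,"ty": -0.003,"tz": 0.02,"turn": 0},{"jaw": 0,"tx": 0.006,"ty": -0.003,"tz": 0.03,"turn": 0},{"jaw": 0,"tx": 0.006,"ty": -0.003,"tz": 0.04,"turn": 0},{"jaw": 0,"tx": 0.006,"ty": -0.003,"tz": 0.045,"turn": 0},{"jaw": 0,"tx": 0.006,"ty": -0.003,"tz": 0.045,"turn": 0}], "force": 50}}

```text
t: 29.95
tool_pos: [0.5697, -0.0444, 0.1143]
orientation: [0.019, -3.141, -0.0]
force: [-0.2, 0.1, -2.3]
opening: 0.0216
```

Run:
```python
from plant import robot
from h import *
s=robot.read_state(); print(s['tool_pos'],s['opening'],s['force'],s['wrist_torque'])
c=robot.get_calibration('wrist'); p,d=robot.read_camera('wrist'); cv2.imwrite('pics/w19.png',cv2.resize(p[100:290,150:350],None,fx=4,fy=3,interpolation=cv2.INTER_CUBIC))
plan(s,[.571,-.0447,.109],90.7)
```

```text
[ 0.56973834 -0.04435457  0.11432675] 0.021596813524497407 [-0.16977639  0.14958661 -2.27273655] [ 0.04491858 -0.11762047  0.05584674]
 tx -0.004 ty -0.001 tz 0.018 turn -0.0001 cur psi 90.7 tilt 0.0008 rows>= 1
   approx q6 deg -95.2
```

View pics/w19.png

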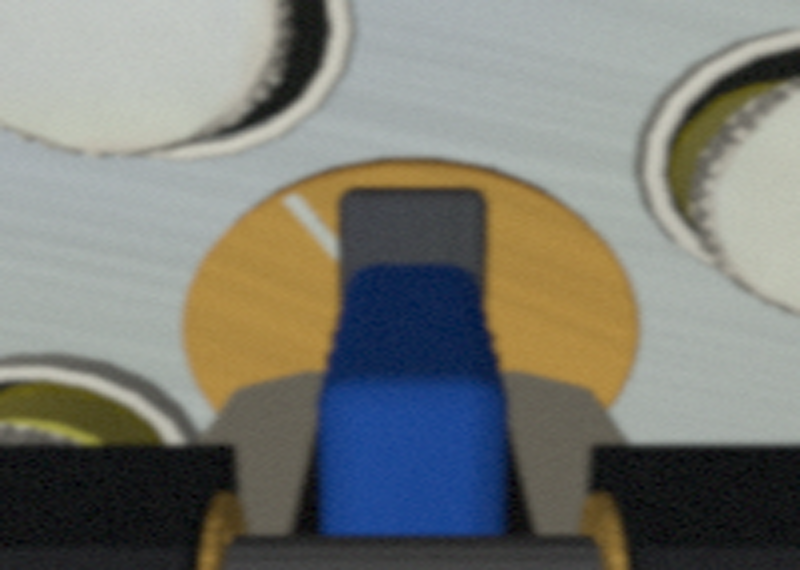

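The pin tips are about 5 mm below the ring's top with no contact force, so they are in the holes. Lowering further.

{"fn": "drive_tool", "kwargs": {"steps": [{"jaw": 0,"tx": -0.003,"ty": -0.001,"tz": 0.01,"turn": 0},{"jaw": 0,"tx": -0.003,"ty": -0.001,"tz": 0.018,"turn": 0},{"jaw": 0,"tx": -0.003,"ty": -0.001,"tz": 0.018,"turn": 0},{"jaw": 0,"tx": -0.003,"ty": -0.001,"tz": 0.018,"turn": 0},{"jaw": 0,"tx": -0.003,"ty": -0.001,"tz": 0.018,"turn": 0}], "force": 60}}

```text
t: 30.5
tool_pos: [0.571, -0.0447, 0.1095]
orientation: [-0.019, 3.141, -0.0]
force: [0.0, 0.1, -3.0]
opening: 0.0216
```

Run:
```python
from plant import robot
from h import *
s=robot.read_state(); print(s['tool_pos'],s['opening'],s['force'],s['wrist_torque'])
plan(s,[.571,-.0447,.109],90.7)
```

```text
[ 0.57096576 -0.04469655  0.10952559] 0.021645511917554504 [ 0.04559549  0.11991704 -2.98916148] [ 0.06458421 -0.18035032  0.04186506]
 tx -0.000 ty -0.000 tz 0.002 turn -0.0000 cur psi 90.7 tilt 0.0001 rows>= 1
   approx q6 deg -95.2
```

Run:
```python
from arc import arc
arc(-46,12,C=(.5726,-.0447))
```

```text
[ 0.57096576 -0.04469655  0.10952559] [ 0.04559549  0.11991704 -2.98916148] 0.021645511917554504 psi 90.69421007781384
{"jaw": 0, "tx": -0.000, "ty": 0.000, "tz": 0, "turn": 0.0213},
{"jaw": 0, "tx": -0.000, "ty": 0.001, "tz": 0, "turn": 0.0426},
{"jaw": 0, "tx": -0.000, "ty": 0.001, "tz": 0, "turn": 0.0639},
{"jaw": 0, "tx": -0.000, "ty": 0.001, "tz": 0, "turn": 0.0852},
{"jaw": 0, "tx": -0.000, "ty": 0.002, "tz": 0, "turn": 0.1065},
{"jaw": 0, "tx": -0.000, "ty": 0.002, "tz": 0, "turn": 0.1278},
{"jaw": 0, "tx": -0.001, "ty": 0.002, "tz": 0, "turn": 0.1491},
{"jaw": 0, "tx": -0.001, "ty": 0.003, "tz": 0, "turn": 0.1704},
{"jaw": 0, "tx": -0.001, "ty": 0.003, "tz": 0, "turn": 0.1917},
{"jaw": 0, "tx": -0.001, "ty": 0.003, "tz": 0, "turn": 0.2130},
{"jaw": 0, "tx": -0.001, "ty": 0.004, "tz": 0, "turn": 0.2343},
{"jaw": 0, "tx": -0.002, "ty": 0.004, "tz": 0, "turn": 0.2556},
```

{"fn": "drive_tool", "kwargs": {"steps": [{"jaw": 0,"tx": 0,"ty": 0,"tz": 0,"turn": 0.021},{"jaw": 0,"tx": 0,"ty": 0.001,"tz": 0,"turn": 0.042},{"jaw": 0,"tx": 0,"ty": 0.001,"tz": 0,"turn": 0.063},{"jaw": 0,"tx": 0,"ty": 0.001,"tz": 0,"turn": 0.084},{"jaw": 0,"tx": 0,"ty": 0.002,"tz": 0,"turn": 0.105},{"jaw": 0,"tx": 0,"ty": 0.002,"tz": 0,"turn": 0.126},{"jaw": 0,"tx": -0.001,"ty": 0.002,"tz": 0,"turn": 0.147},{"jaw": 0,"tx": -0.001,"ty": 0.003,"tz": 0,"turn": 0.168},{"jaw": 0,"tx": -0.001,"ty": 0.003,"tz": 0,"turn": 0.19},{"jaw": 0,"tx": -0.001,"ty": 0.003,"tz": 0,"turn": 0.21},{"jaw": 0,"tx": -0.001,"ty": 0.004,"tz": 0,"turn": 0.23},{"jaw": 0,"tx": -0.002,"ty": 0.004,"tz": 0,"turn": 0.25}], "force": 60}}

```text
t: 31.7
tool_pos: [0.5711, -0.0441, 0.1096]
orientation: [-1.188, -2.908, 0.002]
force: [-2.5, -1.8, -0.2]
opening: 0.0217
```

Run:
```python
from plant import robot
from h import *
s=robot.read_state(); print(s['tool_pos'],s['opening'],s['force'],s['wrist_torque'])
c=robot.get_calibration('wrist'); p,d=robot.read_camera('wrist'); cv2.imwrite('pics/w20.png',p)
cv2.imwrite('pics/w20c.png',cv2.resize(p[60:290,130:380],None,fx=3,fy=2.6,interpolation=cv2.INTER_CUBIC))
plan(s,[.571,-.0447,.109],45)
```

```text
[ 0.57110766 -0.04407737  0.10956196] 0.021743832551509773 [-2.51693846 -1.80438442 -0.18364819] [-0.55844197  0.51280483  0.1838268 ]
 tx -0.001 ty -0.002 tz 0.002 turn 0.0031 cur psi 45.6 tilt 0.0013 rows>= 1
   approx q6 deg -49.5
```

View pics/w20c.png

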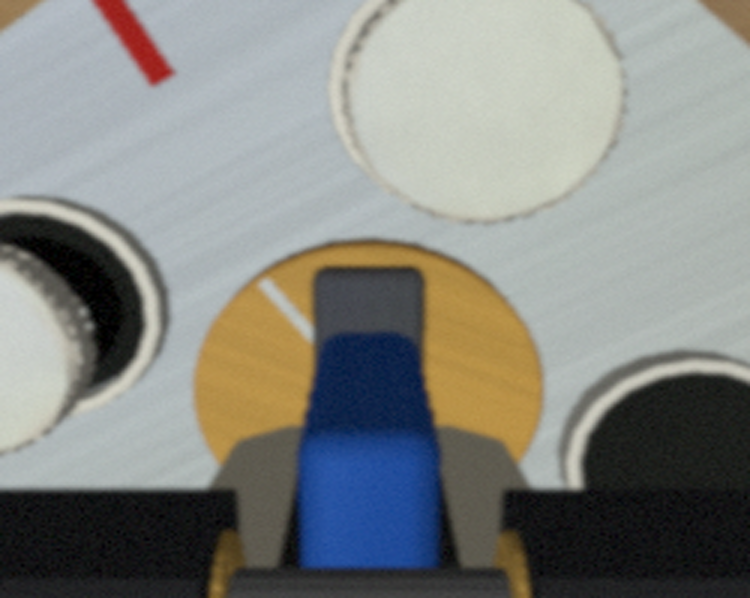

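{"fn": "drive_tool", "kwargs": {"steps": [{"jaw": 0,"tx": 0,"ty": 0,"tz": 0,"turn": 0.01},{"jaw": 0,"tx": 0,"ty": 0,"tz": 0,"turn": 0.02},{"jaw": 0,"tx": 0,"ty": 0,"tz": 0,"turn": 0.03},{"jaw": 0,"tx": 0,"ty": 0,"tz": 0,"turn": 0.03},{"jaw": 0,"tx": 0,"ty": 0,"tz": 0,"turn": 0.03}], "force": 60}}

```text
t: 32.25
tool_pos: [0.5712, -0.0438, 0.1094]
orientation: [-1.318, -2.851, 0.001]
force: [-3.3, -2.4, -0.6]
opening: 0.0218
```

Run:
```python
from plant import robot
from h import *
s=robot.read_state(); print(s['tool_pos'],s['opening'],s['force'],s['wrist_torque'])
plan(s,[.571,-.0447,.109],45)
```

```text
[ 0.57118121 -0.04383494  0.10941291] 0.021847028045112304 [-3.26597639 -2.36187821 -0.57488872] [-0.75963883  0.6127241   0.11065915]
 tx -0.002 ty -0.002 tz 0.001 turn -0.0257 cur psi 40.4 tilt 0.0008 rows>= 1
   approx q6 deg -49.5
```

{"fn": "drive_tool", "kwargs": {"steps": [{"jaw": 0,"tx": 0,"ty": 0,"tz": 0,"turn": 0.01},{"jaw": 0,"tx": 0,"ty": 0,"tz": 0,"turn": 0.02},{"jaw": 0,"tx": 0,"ty": 0,"tz": 0,"turn": 0.03},{"jaw": 0,"tx": 0,"ty": 0,"tz": 0,"turn": 0.03},{"jaw": 0,"tx": 0,"ty": 0,"tz": 0,"turn": 0.03}], "force": 60}}

```text
t: 32.75
tool_pos: [0.571, -0.0437, 0.1094]
orientation: [-1.448, -2.787, 0.002]
force: [-3.9, -3.0, 0.8]
opening: 0.0222
```

Run:
```python
from plant import robot
from h import *
s=robot.read_state(); print(s['tool_pos'],s['opening'],s['force'],s['wrist_torque'])
plan(s,[.571,-.0447,.109],45)
c=robot.get_calibration('wrist'); p,d=robot.read_camera('wrist'); cv2.imwrite('pics/w21.png',p)
cv2.imwrite('pics/w21c.png',cv2.resize(p[60:290,130:380],None,fx=3,fy=2.6,interpolation=cv2.INTER_CUBIC))
```

```text
[ 0.57102985 -0.04368067  0.10943856] 0.022201779004357696 [-3.8508245  -2.96570114  0.75265088] [-0.78398287  0.91792392  1.73518607]
 tx -0.003 ty -0.002 tz 0.001 turn -0.0550 cur psi 35.1 tilt 0.0014 rows>= 2
   approx q6 deg -49.5
```

View pics/w21c.png

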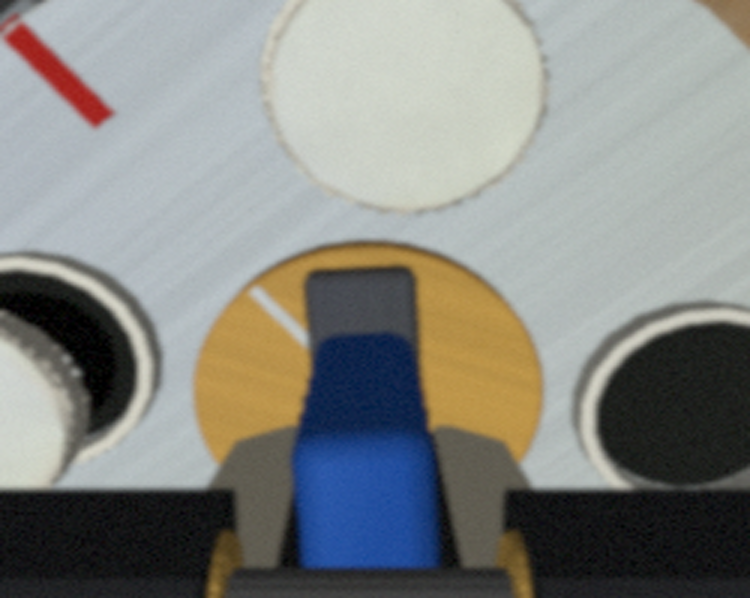

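Wrist torque has risen to 1.7 N m, so the ring is on its stop. I'll hold, ease back a little and check.

{"fn": "drive_tool", "kwargs": {"steps": [{"jaw": 0,"tx": 0,"ty": 0,"tz": 0,"turn": 0},{"jaw": 0,"tx": 0,"ty": 0,"tz": 0,"turn": 0},{"jaw": 0,"tx": 0,"ty": 0,"tz": 0,"turn": 0},{"jaw": 0,"tx": 0,"ty": 0,"tz": 0,"turn": 0},{"jaw": 0,"tx": 0,"ty": 0,"tz": 0,"turn": -0.015},{"jaw": 0,"tx": 0,"ty": 0,"tz": 0,"turn": -0.025},{"jaw": 0,"tx": 0,"ty": 0,"tz": 0,"turn": -0.025},{"jaw": 0,"tx": 0,"ty": 0,"tz": 0,"turn": -0.025}], "force": 60}}

```text
t: 33.6
tool_pos: [0.5712, -0.0436, 0.1094]
orientation: [-1.343, -2.839, 0.001]
force: [-4.3, -2.3, 0.9]
opening: 0.0222
```

Run:
```python
from plant import robot
from h import *
s=robot.read_state(); print(s['tool_pos'],s['opening'],s['force'],s['wrist_torque'])
plan(s,[.571,-.0447,.109],45)
c=robot.get_calibration('wrist'); p,d=robot.read_camera('wrist'); cv2.imwrite('pics/w22.png',p)
b,g,r=[p[...,i].astype(int) for i in range(3)]
cv2.imwrite('pics/w22c.png',cv2.resize(p[100:330,180:330],None,fx=4,fy=2.6,interpolation=cv2.INTER_CUBIC))
```

```text
[ 0.57115554 -0.04358681  0.10936739] 0.02223643567960602 [-4.25502848 -2.25670265  0.92341796] [-0.61439536  0.94173362  0.15726832]
 tx -0.003 ty -0.003 tz 0.001 turn -0.0312 cur psi 39.4 tilt 0.0007 rows>= 1
   approx q6 deg -49.5
```

View pics/w22c.png

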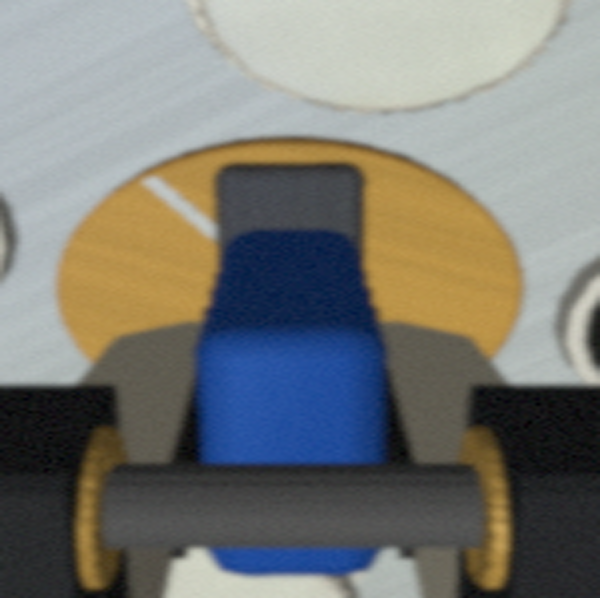

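{"fn": "drive_tool", "kwargs": {"steps": [{"jaw": 0,"tx": 0,"ty": -0.004,"tz": 0,"turn": 0},{"jaw": 0,"tx": 0,"ty": -0.004,"tz": -0.02,"turn": 0},{"jaw": 0,"tx": 0,"ty": -0.004,"tz": -0.04,"turn": 0},{"jaw": 0,"tx": 0,"ty": -0.004,"tz": -0.06,"turn": 0},{"jaw": 0,"tx": 0,"ty": -0.004,"tz": -0.1,"turn": 0},{"jaw": 0,"tx": 0,"ty": -0.004,"tz": -0.2,"turn": 0},{"jaw": 0,"tx": 0,"ty": -0.004,"tz": -0.3,"turn": 0},{"jaw": 0,"tx": 0,"ty": -0.004,"tz": -0.3,"turn": 0},{"jaw": 0,"tx": 0,"ty": -0.004,"tz": -0.3,"turn": 0}], "force": 60}}

```text
t: 34.55
tool_pos: [0.5714, -0.0443, 0.2007]
orientation: [1.342, 2.838, 0.001]
force: [-0.2, 0.6, -2.0]
opening: 0.022
```

Run:
```python
from plant import robot
from h import *
s=robot.read_state(); print(s['tool_pos'],s['opening'],s['force'],s['wrist_torque'])
c=robot.get_calibration('wrist'); p,d=robot.read_camera('wrist'); cv2.imwrite('pics/w23.png',p)
print({k:v for k,v in analyse(c,p).items() if k in('mark','nmark','ring')})
plan(s,[.4519,-.2848,.195],71.3)
```

```text
[ 0.57138237 -0.0443451   0.20068738] 0.021962084135820743 [-0.20438557  0.5571357  -1.99764918] [ 0.00525    -0.13843927  0.00111554]
{'mark': array([ 0.45959856, -0.01457044]), 'nmark': 192, 'ring': (0.5725, -0.0437, 0.0432)}
 tx -0.367 ty -0.816 tz 0.018 turn -0.1773 cur psi 39.4 tilt 0.0027 rows>= 6
   approx q6 deg -103.5
```

View pics/w23.png

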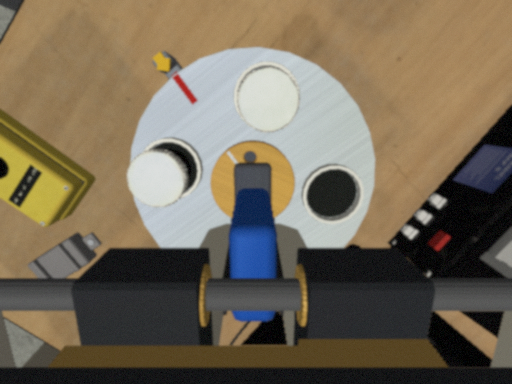

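{"fn": "drive_tool", "kwargs": {"steps": [{"jaw": 0,"tx": -0.06,"ty": -0.14,"tz": 0,"turn": -0.03},{"jaw": 0,"tx": -0.12,"ty": -0.28,"tz": 0,"turn": -0.06},{"jaw": 0,"tx": -0.18,"ty": -0.42,"tz": 0,"turn": -0.09},{"jaw": 0,"tx": -0.25,"ty": -0.56,"tz": 0,"turn": -0.12},{"jaw": 0,"tx": -0.31,"ty": -0.7,"tz": 0,"turn": -0.15},{"jaw": 0,"tx": -0.367,"ty": -0.816,"tz": 0,"turn": -0.177},{"jaw": 0,"tx": -0.367,"ty": -0.816,"tz": 0,"turn": -0.177},{"jaw": 0,"tx": -0.367,"ty": -0.816,"tz": 0,"turn": -0.177},{"jaw": 0,"tx": -0.367,"ty": -0.816,"tz": 0,"turn": -0.177},{"jaw": 0,"tx": -0.367,"ty": -0.816,"tz": 0,"turn": -0.177},{"jaw": 0,"tx": -0.367,"ty": -0.816,"tz": 0,"turn": -0.177}], "force": 60}}

```text
t: 35.7
tool_pos: [0.4517, -0.2836, 0.1992]
orientation: [-0.509, -3.1, -0.001]
force: [-0.6, 0.2, -3.2]
opening: 0.0215
```

Run:
```python
from plant import robot
from h import *
s=robot.read_state(); print(s['tool_pos'],s['opening'],s['force'])
c=robot.get_calibration('wrist'); p,d=robot.read_camera('wrist'); cv2.imwrite('pics/w24.png',p)
plan(s,[.4519,-.2848,.0725],71.3)
c=robot.get_calibration('top'); p,d=robot.read_camera('top'); cv2.imwrite('pics/t24.png',p); cv2.imwrite('pics/t24c.png',cv2.resize(p[125:222,250:370],None,fx=6,fy=6,interpolation=cv2.INTER_CUBIC))
```

```text
[ 0.45172847 -0.28358859  0.19917523] 0.02153279538358741 [-0.62917468  0.19102473 -3.19041961]
 tx -0.002 ty -0.004 tz 0.422 turn 0.0002 cur psi 71.3 tilt 0.0005 rows>= 3
   approx q6 deg -103.5
```

View pics/w24.png

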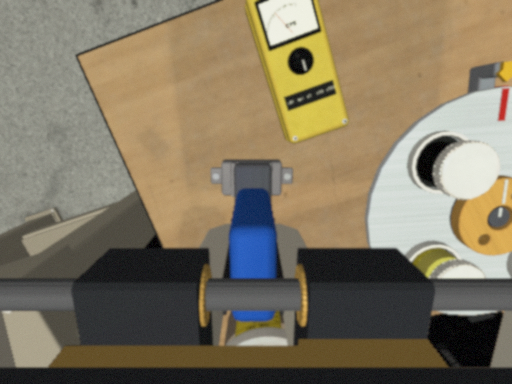

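View pics/t24c.png

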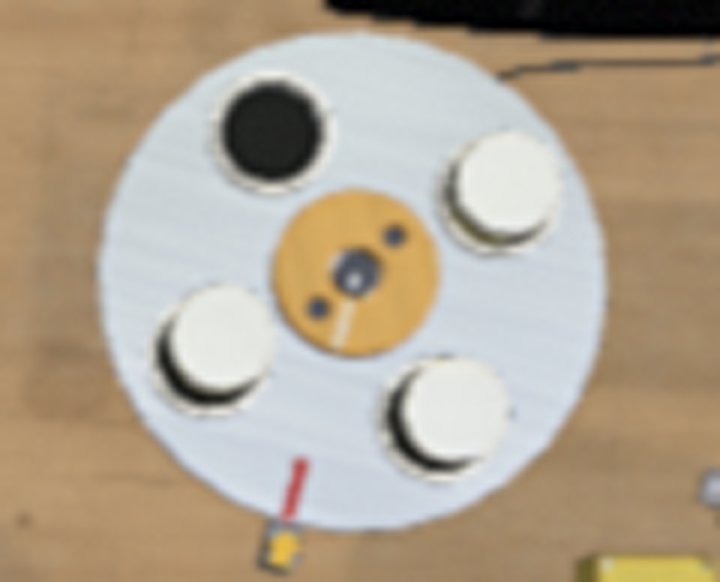

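The ring's white line now points at the pointer along the hub's line, the jars are seated and the mark is at the pointer. Now I lower the spanner into its rest.

{"fn": "drive_tool", "kwargs": {"steps": [{"jaw": 0,"tx": -0.002,"ty": -0.003,"tz": 0.14,"turn": 0},{"jaw": 0,"tx": -0.002,"ty": -0.003,"tz": 0.26,"turn": 0},{"jaw": 0,"tx": -0.002,"ty": -0.003,"tz": 0.34,"turn": 0},{"jaw": 0,"tx": -0.002,"ty": -0.003,"tz": 0.37,"turn": 0},{"jaw": 0,"tx": -0.002,"ty": -0.003,"tz": 0.37,"turn": 0},{"jaw": 0,"tx": -0.002,"ty": -0.003,"tz": 0.37,"turn": 0}], "force": 60}}

```text
t: 36.4
tool_pos: [0.4524, -0.2862, 0.09]
orientation: [0.511, 3.098, -0.001]
force: [-0.4, -0.0, -2.1]
opening: 0.0221
```

Run:
```python
from plant import robot
from h import *
s=robot.read_state(); print(s['tool_pos'],s['opening'],s['force'])
plan(s,[.4519,-.2848,.072],71.3)
c=robot.get_calibration('wrist'); p,d=robot.read_camera('wrist'); cv2.imwrite('pics/w25.png',cv2.resize(p[130:290,160:350],None,fx=4,fy=3.5,interpolation=cv2.INTER_CUBIC))
```

```text
[ 0.45244027 -0.28624322  0.08996306] 0.022116721490157455 [-0.43937972 -0.04197014 -2.14661854]
 tx 0.003 ty 0.004 tz 0.060 turn -0.0002 cur psi 71.3 tilt 0.0020 rows>= 1
   approx q6 deg -103.5
```

View pics/w25.png

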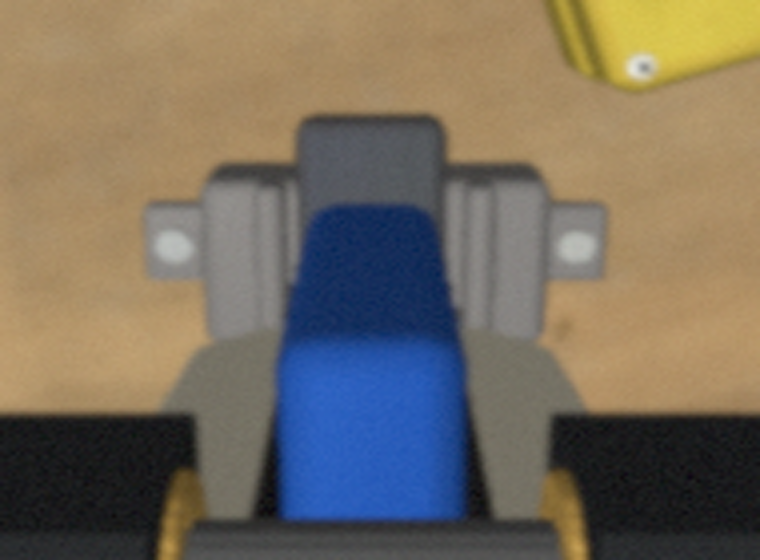

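{"fn": "drive_tool", "kwargs": {"steps": [{"jaw": 0,"tx": 0.002,"ty": 0.003,"tz": 0.02,"turn": 0},{"jaw": 0,"tx": 0.002,"ty": 0.003,"tz": 0.04,"turn": 0},{"jaw": 0,"tx": 0.002,"ty": 0.003,"tz": 0.055,"turn": 0},{"jaw": 0,"tx": 0.002,"ty": 0.003,"tz": 0.06,"turn": 0},{"jaw": 0,"tx": 0.002,"ty": 0.003,"tz": 0.06,"turn": 0},{"jaw": 0,"tx": 0.002,"ty": 0.003,"tz": 0.06,"turn": 0}], "force": 60}}

```text
t: 37.05
tool_pos: [0.4515, -0.2849, 0.0712]
orientation: [0.512, 3.099, -0.0]
force: [-2.8, 2.3, 5.2]
opening: 0.0218
```

Run:
```python
from plant import robot
from h import *
s=robot.read_state(); print(s['tool_pos'],s['opening'],s['force'])
plan(s,[.4519,-.2848,.0712],71.3)
```

```text
[ 0.45149559 -0.28486163  0.07121607] 0.02180984027123186 [-2.78183606  2.2974629   5.24612164]
 tx -0.001 ty 0.001 tz 0.000 turn -0.0003 cur psi 71.3 tilt 0.0005 rows>= 1
   approx q6 deg -103.5
```

Seated with 5 N of contact, at the same height as before. I'm releasing it and rising.

{"fn": "drive_tool", "kwargs": {"steps": [{"jaw": 0.4,"tx": 0,"ty": 0,"tz": 0,"turn": 0},{"jaw": 0.6,"tx": 0,"ty": 0,"tz": 0,"turn": 0},{"jaw": 1,"tx": 0,"ty": 0,"tz": 0,"turn": 0},{"jaw": 1,"tx": 0,"ty": 0,"tz": 0,"turn": 0},{"jaw": 1,"tx": 0,"ty": 0,"tz": 0,"turn": 0},{"jaw": 1,"tx": 0,"ty": 0,"tz": -0.08,"turn": 0},{"jaw": 1,"tx": 0,"ty": 0,"tz": -0.2,"turn": 0},{"jaw": 1,"tx": 0,"ty": 0,"tz": -0.35,"turn": 0},{"jaw": 1,"tx": 0,"ty": 0,"tz": -0.5,"turn": 0},{"jaw": 1,"tx": 0,"ty": 0,"tz": -0.6,"turn": 0},{"jaw": 1,"tx": 0,"ty": 0,"tz": -0.6,"turn": 0},{"jaw": 1,"tx": 0,"ty": 0,"tz": -0.6,"turn": 0}], "force": 20}}

```text
t: 38.25
tool_pos: [0.4516, -0.285, 0.251]
orientation: [0.511, 3.098, -0.001]
force: [-0.6, 0.1, -0.2]
opening: 0.0929
```

Run:
```python
from plant import robot
from h import *
s=robot.read_state(); print(s['tool_pos'],s['opening'],s['force'])
c=robot.get_calibration('wrist'); p,d=robot.read_camera('wrist'); cv2.imwrite('pics/w26.png',p)
W=cloud(c,d); b,g,r=[p[...,i].astype(int) for i in range(3)]
m=(b-r>50)&(W[...,2]>.106)&(W[...,2]<.122); t=W[m]
print(len(t),t.mean(0),cv2.minAreaRect(t[:,:2].astype(np.float32)*1000))
plan(s,[.60,-.10,.27],60); print(holes(c,p))
c=robot.get_calibration('top'); p,d=robot.read_camera('top'); cv2.imwrite('pics/t26.png',p); cv2.imwrite('pics/t26c.png',cv2.resize(p[115:262,230:420],None,fx=4,fy=4,interpolation=cv2.INTER_CUBIC))
print('top holes',holes(c,p)); print({k:v for k,v in analyse(c,p).items() if k in('mark','pockets')})
```

```text
[ 0.45160441 -0.28497783  0.25099649] 0.09294115158554236 [-0.62490035  0.05652026 -0.17529715]
876 [ 0.45237018 -0.28466431  0.11274798] ((453.26495361328125, -285.2032470703125), (19.754222869873047, 47.497344970703125), 71.60794067382812)
 tx -0.270 ty 0.743 tz -0.063 turn 0.0625 cur psi 71.3 tilt 0.0017 rows>= 5
   approx q6 deg -69.5
[(array([ 0.5531, -0.0249]), np.float64(0.0276), 1376), (array([ 0.5731, -0.0452]), np.float64(0.0009), 5531), (array([ 0.5924, -0.0649]), np.float64(0.0284), 1160)]
top holes [(array([ 0.5913, -0.0637]), np.float64(0.0269), 123), (array([ 0.5724, -0.0442]), np.float64(0.0005), 566), (array([ 0.552 , -0.0238]), np.float64(0.0292), 132)]
{'pockets': array([[ 6.49274594e-01, -1.24666809e-04]]), 'mark': array([ 0.45940152, -0.0136779 ])}
```

View pics/w26.png

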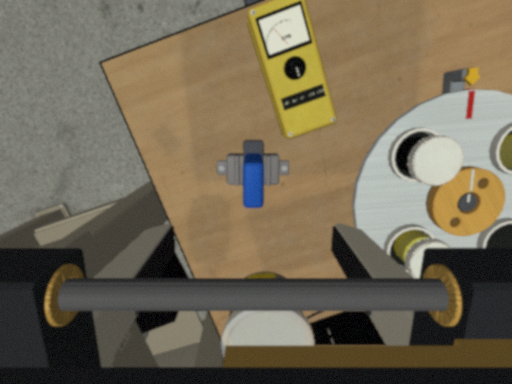

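View pics/t26c.png

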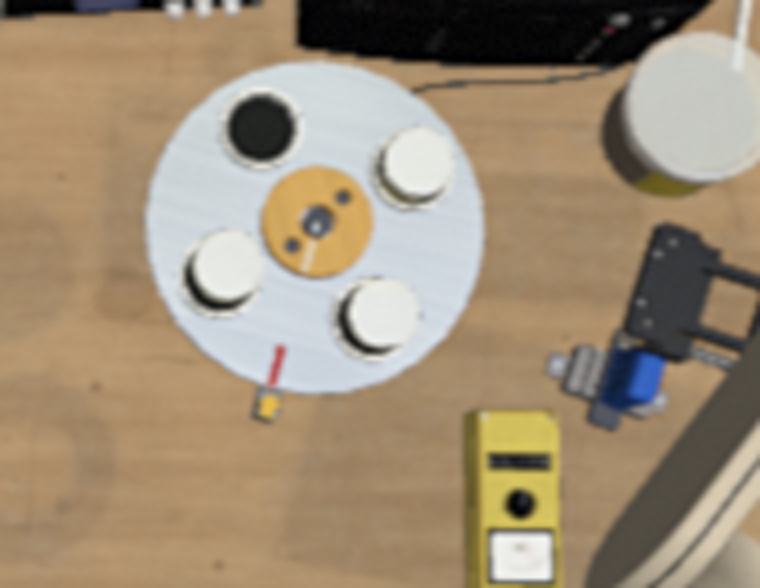

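Spanner is back within about 0.5 mm of where it stood. One close look at the ring's line against the hub's line before handing in.

{"fn": "drive_tool", "kwargs": {"steps": [{"jaw": 1,"tx": -0.06,"ty": 0.16,"tz": 0,"turn": 0},{"jaw": 1,"tx": -0.1,"ty": 0.32,"tz": 0,"turn": 0},{"jaw": 1,"tx": -0.15,"ty": 0.48,"tz": 0,"turn": 0},{"jaw": 1,"tx": -0.2,"ty": 0.64,"tz": 0,"turn": 0},{"jaw": 1,"tx": -0.22,"ty": 0.76,"tz": 0,"turn": 0},{"jaw": 1,"tx": -0.22,"ty": 0.76,"tz": 0,"turn": 0},{"jaw": 1,"tx": -0.22,"ty": 0.76,"tz": 0,"turn": 0},{"jaw": 1,"tx": -0.22,"ty": 0.76,"tz": 0,"turn": 0}]}}

```text
t: 39.15
tool_pos: [0.5861, -0.0908, 0.2491]
orientation: [-0.512, -3.097, 0.0]
force: [-0.3, 0.7, 0.0]
opening: 0.0928
```

Run:
```python
from plant import robot
from h import *
s=robot.read_state(); print(s['tool_pos'])
c=robot.get_calibration('wrist'); p,d=robot.read_camera('wrist'); cv2.imwrite('pics/w27.png',p); np.save('pics/w27c.npy',c,allow_pickle=True)
print(analyse(c,p)); u,v=proj(c,[.5726,-.0447,.06]).astype(int); print(u,v)
cv2.imwrite('pics/w27c.png',cv2.resize(p[max(v-50,0):v+50,max(u-60,0):u+60],None,fx=6,fy=6,interpolation=cv2.INTER_CUBIC))
mn=p.min(2).astype(int); m=(mn>150)
vv,uu=np.nonzero(m); q=world(c,None,uu,vv,z=.0595)[:,:2]-[.5727,-.0447]; r=np.hypot(*q.T)
for nm,k in(('hub',r<.0105),('ring',(r>.017)&(r<.042))):
    a=q[k]; print(nm,k.sum(),a.mean(0),ang(a.mean(0)))
b,g,rr=[p[...,i].astype(int) for i in range(3)]
m=((rr-b>100)&(g>110)).astype(np.uint8); n,l,st,ce=cv2.connectedComponentsWithStats(m)
for i in range(1,n):
    x=world(c,None,*np.nonzero(l==i)[::-1],z=.045)[:,:2].mean(0)-[.5727,-.0447]
    if st[i,4]>15 and .13<np.hypot(*x)<.17: print('pointer',ce[i],st[i,4],ang(x),np.hypot(*x))
```

```text
[ 0.58609213 -0.09080547  0.24913104]
{'pockets': array([[6.50458133e-01, 5.82241040e-04]]), 'mark': array([ 0.45970478, -0.01459867]), 'nmark': 151, 'ring': (0.5726, -0.0451, 0.043), 'pointer': array([0.52271061, 0.02542118]), 'npt': 5395}
285 150
hub 11 [-0.00597875  0.00136836] 167.10869291399013
ring 40 [-0.02866258  0.00735173] 165.6142054578103
pointer [276.80722892  12.69879518] 166 166.06258497652286 0.1486961818228588
```

View pics/w27.png

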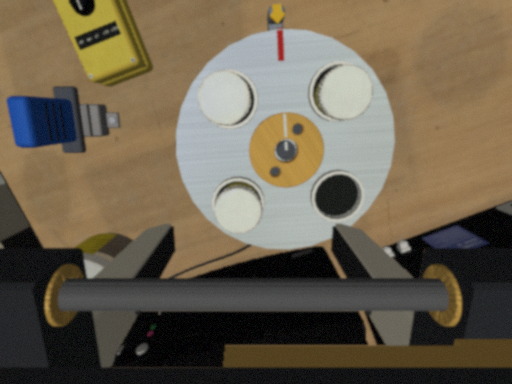

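View pics/w27c.png

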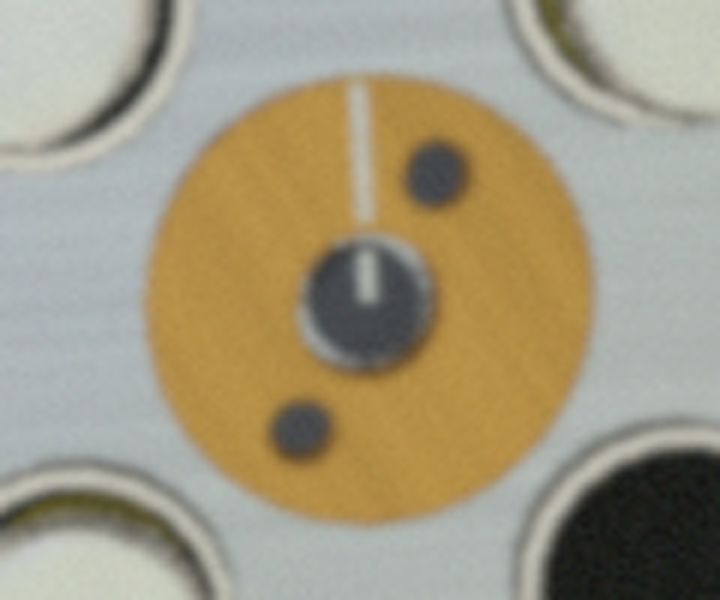

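The ring line meets the hub line (165.6° against 167.1°). The mark is about 2 mm from the pointer, the jars are seated and the spanner is on its rest. The arm is clear, so I'm handing in.

Run:
```python
from plant import robot
print(robot.close_job())
```

```text
the job is handed in; nothing more can be done
None
```

The sample changer is ready and the job is handed in, at about 39 s of the 210 s allowed. No verdict came back.

**What I did**
- Turned the carousel about 123° clockwise by gripping one pocket's rim.
- Placed the three white-capped jars that stood between the carousel and the stapler, each in its own pocket. The pink lids and the two white-capped jars beyond the stapler I left alone.
- Fitted both spanner pins into the lock ring's holes and turned the ring clockwise until wrist torque rose to 1.7 N m.
- Put the spanner back in its rest.

**Last checks**
- **Jars:** All three jars show standing in their pockets in the last pictures. I judged this by eye and did not measure their offsets there. I saw no jar knocked aside.
- **Mark:** The red mark was at 165.1° and the pointer at 166.1°, about 2.4 mm apart against a limit of 9 mm.
- **Lock ring:** Its white line met the hub's line within about 1.5°, and the ring had turned 0.80–0.81 rad, measured by its holes. That fits the stop only if the ring started near the top of its range (0.25 rad). The torque and the lines agree with that.
- **Spanner:** It stands within about 0.5 mm of where I found it.
- **Bystanders:** The beaker and meter look unmoved in the last pictures. The stapler was not in the final views, but nothing touched it.

No check failed. The biggest disagreement was about 1 mm between the top and wrist cameras' positions, within their 2 mm calibration.

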